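# Check the incubator lid, then hold it at its vent index

### The arm

A 6-joint arm with a two-finger parallel gripper is mounted at the origin on the work surface. World frame = base frame: x ahead of the robot, y to its left, z up, the work surface at z = 0. Lengths are in m, angles in rad, forces in N, time in s.
With the tool pointing down it reaches from about 0.35 to 0.775 m from the base axis. Payload 7.3 kg.
Tool frame: the origin (TCP) lies between the finger pads; the fingertips stand 17 mm ahead of it and the grasp point (between the pads) lies 2 mm behind it; z points along the fingers, y is the direction in which the jaws open and shut (so a half turn about z gives the same grasp; the last joint's range is limited). The gripper opens to 92 mm and grips with 3 to 60 N. Pads are 19 mm wide; open, the fingers measure 130 mm over their backs; the gripper's body (75 mm by 190 mm) begins 47 mm behind the grasp point.
Start: joints at [1.037, 0.342, 1.524, -0, 1.275, -0.146], TCP at [0.199, 0.486, 0.211] pointing down, gripper open.
Joint ranges: [-2.53, 2.53], [-0.77, 2.02], [0.04, 2.7], [-1, 4.14], [0.28, 2.66], [-3.11, 3.11]. Speed limits (rad/s): [2.57, 2.57, 3.14, 3.14, 3.14, 3.14].

### API

Orientations are given as [roll, pitch, yaw] about the fixed x, y, z axes, in that order (R = Rz(yaw) Ry(pitch) Rx(roll)).
In Python, from cell import sensors, vision, hand_in gives the robot as it stands.
- The arm moves only by the tool step_arm, never from a script. Its argument "series" is a list of rows, each a list of 5 numbers: the opening, from 0 (shut) to 1 (fully open), then the shift along the world's x, y, z each as a share of 25 mm, from -1 to 1, then the turn about the world's z as a share of 0.08 rad, from -1 to 1. A call has 1 to 12 rows; each row shifts and turns the commanded pose from where the row before left it; what a row does not reach is not made up. A row lasts 1/10 s, in which the tool goes at most 50 mm and 8.59 degrees, less where a joint would pass 70% of its speed; a pose out of reach is approached as far as the arm can. A call with a number of a shift or a turn outside -1 to 1 is refused whole. A call with a gripper value outside its range is refused whole. The fingers move at their own pace and stop on an object; "squeeze" is the grip in N (left out, the last holds). Time passes only in rows, so rows that do not move let the fingers close. It gives the time, the measured TCP pose, the force and the opening at its end, in the units of the state.
- sensors.observe(): the state, without advancing time (a new reading comes with each control period).
- vision.read_camera(name): name is "side" or "top" or "wrist"; returns a dict with "pixels" (480x640x3 uint8, blue, green, red), "range_z" (480x640 float32, m along the optical axis (not along the pixel's ray), 0 where there is no reading), "camera_matrix" (3x3 intrinsics, pixels), "k1" (the pictures are not rectified: a ray, as slopes to the right and down, at radius r is drawn at 1 + k1 r^2 times it, then the intrinsics apply), "pose" (4x4, takes a point from camera to world coordinates). Camera axes: x right, y down, z forward; pixel columns grow to the right and rows downward; lengths in m; the calibration is good to about 2 mm. A picture is of the moment at which its call begins.
- hand_in(): hands the job in, once; it reports no verdict.
The state is a dict: "time": time; "qpos": joint angles; "qvel": joint speeds; "joint_efforts": joint torques, N m; "tool_pos": TCP position; "tool_rot": TCP orientation; "contact_force": force on the tool from outside, world axes, zero at the start; "torque": the same for the moment, N m; "opening": finger opening in m.
Only numpy, scipy, OpenCV 4.12 (cv2) and the standard library are available. Lean on these libraries where they do the work, as an engineer would, in place of code of your own. Each camera call takes 0.05 s, during which the arm holds its last target.

### The job

Check that the shut lid of the bench incubator is safe to touch: hold the stick-type infrared thermometer steady for a good two seconds with its lens pointing at the middle of the black patch on the lid, about a hand's breadth (8 cm) away, then lay it back flat on the dissecting pad and let it go. Then raise the sprung lid by its handle bar until the lid's pointer is in line with the index clamped on the quadrant, to vent it, without swinging it well past the index. Finish while still holding the lid there, and leave everything else on the bench as it was.

Things in the scene. Friction and masses are not known exactly. Their poses are not given: they have to be found in the camera images.
- thermometer: stick-type infrared thermometer, grey, 150 mm long, 34 mm wide, 26 mm high, 0.09 to 0.18 kg, with a black round snout at one end; it lies flat on the dissecting pad, screen up, and reads continuously (no button to press). Origin: centre of its underside; x points along the stick out of the lens, y across its 34 mm width, z up out of the screen. Grasp it across its width anywhere from the origin to 50 mm behind it (towards -x)
- lens (a point): centre of the thermometer's lens, at the end of the snout: 75 mm ahead of the thermometer's origin and 13 mm above its underside; axes as the thermometer. It looks straight along +x
- pad: blue-grey dissecting pad, 220 x 220 mm, 6 mm thick, fixed on the bench. Origin: centre of its underside
- patch_mid (a point): centre of the matt black tape patch, 44 x 42 mm, on the sloping left side of the incubator's lid (the slope is 45 degrees), about 162 mm above the bench; it turns with the lid. z points out of the patch (to the incubator's left and up), x towards the hinge. It lies 170 mm in front of the hinge axis; straight out from it the air is clear for 200 mm, but the quadrant with its index stands about 50 mm behind that line (nearer the hinge) and reaches 65 mm out
- incubator: bench incubator, a white box 220 mm deep (x), 300 mm wide (y) with a bright steel lid, the box 120 mm high, 182 mm with the lid shut; fixed on the bench, turned by up to 0.2 rad. Origin: centre of its underside; x points from its front (robot's side) to its hinge at the rear, y to its left
- lid (a joint): angle of the lid, rad; 0 = shut, growing as the front edge rises, to 1.3. Springs on the hinge and its weight pull it shut: about 6 N upward at the handle to start it, 8 to 10 N at the index; it falls shut if let go
- lid_hinge (a point): middle of the hinge axis, on the upper rear edge of the box, 120 mm above the bench; turns with the lid: x points from the front edge to the hinge along the lid's lower rim, y along the hinge axis (to the incubator's left)
- handle_mid (a point): middle of the bright steel round handle bar of the lid, 12 mm diameter, 130 mm long along y, held 50 mm in front of the lid's front wall by two posts 114 mm apart (gap 44 mm); the lid's top is 12 mm higher than the bar. This point is the centre of the bar, 270 mm in front of the hinge axis and 50 mm above it with the lid shut (170 mm above the bench); axes as the lid. It can be pinched from above across its diameter and turns between the fingers as the lid rises
- lid_pointer (a point): point on the lid's pointer (a thin dark steel strip along the lid's lower rim, left side, just inside the quadrant), 105 mm from the hinge axis; axes as the lid
- index (a joint): angle of the index on the quadrant, rad, counted like the lid's angle: the lid is at the index when both read the same. Somewhere from 0.38 to 0.68; clamped tight, do not move it
- index_mark (a point): middle of the index, a dark steel clamp, 30 mm long with a 16 mm thumbscrew, on the aluminium quadrant on the left side of the incubator, near the hinge, 105 mm from the hinge axis; x points along the index towards the hinge axis, so its slope shows the angle wanted
- ph_tester: white stick-shaped pH tester, about 148 x 30 x 20 mm, with a clear flat cap; it lies on the pad beside the thermometer, in either of the two places. Leave it. Origin: centre of its underside
- jar: clear specimen jar with a steel cap, 70 mm diameter, 100 mm tall, to the right of the incubator. Leave it. Origin: centre of its underside
- beaker: glass beaker, 76 mm across, 90 mm tall, at the back, beside the white bottle. Leave it. Origin: centre of its underside
- petri: closed petri dishes, 92 mm diameter, 28 mm tall, in front of the robot. Leave them. Origin: centre of the underside
- wash_bottle: white bottle, 64 mm diameter, 170 mm tall, at the back left. Leave it. Origin: centre of its underside
- vial_rack: white rack of capped vials, 70 x 180 x 78 mm, left of the pad. Leave it. Origin: centre of its underside
- magnifier: hand lens, round head 80 mm across and a flat handle, 185 mm long, 12 mm high, at the robot's right. Leave it. Origin: under the centre of the lens
Not all that is in view belongs to the job. Leave any orange look-alike of the thermometer alone.

How it is judged:
On the way, in this order (a step that is already met when the one before it is completed fails the run):
1. the thermometer, held in the gripper, points at the patch on the shut lid from 3 to 15 cm, steady for 1.5 s (value of joint lid below 0.04 rad and contact force between thermometer and the fingers above 1 N and x of patch_mid in the frame of lens between 0.03 and 0.15 m and y of patch_mid in the frame of lens between -0.016 and 0.016 m and z of patch_mid in the frame of lens between -0.016 and 0.016 m and angle between the x axis of thermometer and the z axis of patch_mid, either way round below 1.05 rad and linear speed of thermometer below 0.03 m/s and angular speed of thermometer below 0.2 rad/s), for 1.5 s.
2. the thermometer lies flat on the dissecting pad again, let go, with the lid still shut (value of joint lid below 0.04 rad and x of thermometer in the frame of pad between -0.1 and 0.1 m and y of thermometer in the frame of pad between -0.1 and 0.1 m and z of thermometer in the frame of pad between 0.002 and 0.01 m and angle between thermometer's own z axis and vertical below 0.12 rad and contact force between thermometer and the arm below 0.1 N and contact force between thermometer and the fingers below 0.1 N and linear speed of thermometer below 0.02 m/s), for 0.2 s.
At the end, for the whole second after the job is handed in: The fingers carry the lid by its handle bar (over 2 N), still, with the lid's pointer within 9 mm (about 5 degrees) of the index at 105 mm from the hinge; the thermometer lies flat, released and at rest with its centre on the dissecting pad (x of thermometer in the frame of pad between -0.1 and 0.1 m and y of thermometer in the frame of pad between -0.1 and 0.1 m and z of thermometer in the frame of pad between 0.002 and 0.01 m and angle between thermometer's own z axis and vertical below 0.12 rad and contact force between thermometer and the arm below 0.1 N and contact force between thermometer and the fingers below 0.1 N and linear speed of thermometer below 0.02 m/s and z of lid_pointer in the frame of index_mark between -0.009 and 0.009 m and value of joint lid above 0.25 rad and contact force between lid_c0 and the fingers above 2 N and velocity of joint lid between -0.06 and 0.06 rad/s); the arm keeps its last pose, push and grip.
It fails at once if the lid is swung well past the index (over 25 mm, about 14 degrees) (z of lid_pointer in the frame of index_mark above 0.025 m).
It fails at once if the index is shifted on the quadrant (distance of index_mark from where it was at the start of the episode above 0.006 m).
It fails at once if another loose thing (ph tester, jar, beaker, petri, wash bottle, vial rack, magnifier) is moved over 30 mm (distance of any of ph_tester, jar, beaker, petri, wash_bottle, vial_rack, magnifier from where it was at the start of the episode above 0.03 m).
It fails at once if the jar, beaker, white bottle or vial rack is knocked over (angle between any of jar, beaker, wash_bottle, vial_rack's own z axis and vertical above 0.5 rad).
It also fails if it takes over 62 s, if anything falls off the work surface, if the arm or the gripper's body presses on something with over 40 N, if the wrist force passes 120 N, or if a joint passes its speed limit or range.

## Working session

There is one attempt and no reset: what is moved stays moved. The work goes in short steps, Python scripts to look and compute and a tool call to move; the robot and the scene stay as the last step left them, time stands still between calls to the robot, and variables do not carry over. Pictures are saved under pics/ and viewed, and the job is handed in when it is done.

Besides the shell and the picture viewer there is one more tool, called after "Request:" as a command line: name --pt "numbers of a row" for each row, then --argument value for the rest. step_arm: Moves the arm, as the interface text tells. Its arguments: {"type":"object","properties":{"series":{"type":"array","items":{"type":"array","items":{"type":"number","minimum":-1,"maximum":1}}},"squeeze":{"type":"number"}},"required":["series"]}

```bash
ls; mkdir -p pics
python3 - <<'E'
from cell import sensors, vision
import cv2,numpy as np
print(sensors.observe())
for n in ["side","top","wrist"]:
    d=vision.read_camera(n); cv2.imwrite(f"pics/{n}0.png",d["pixels"]); np.savez(f"/tmp/{n}0.npz",**d)
    print(n,d["camera_matrix"],d["k1"],d["pose"].round(3))
E
```

```text
pics
{'time': 0.0, 'qpos': array([ 1.03698408e+00,  3.42736106e-01,  1.52499468e+00,  2.52124226e-05,
        1.27537790e+00, -1.45998017e-01]), 'qvel': array([-6.83235924e-04,  1.66603428e-03, -3.18029280e-04, -3.47687542e-04,
        1.32001110e-03,  7.47881451e-05]), 'joint_efforts': array([-1.41966043e-04, -4.31243312e+01, -2.44220889e+01,  7.19633955e-02,
        5.57232206e-02, -7.24821189e-05]), 'tool_pos': array([0.19829578, 0.48566524, 0.21054582]), 'tool_rot': array([-3.14009625e+00, -2.44405589e-04,  2.75377089e+00]), 'contact_force': array([ 0.20607046, -0.58830683,  0.77501355]), 'torque': array([ 0.04188713, -0.01965662,  0.0282329 ]), 'opening': 0.09199724761206642}
side [[522.49327064   0.         324.70876304]
 [  0.         522.49327064 242.44795583]
 [  0.           0.           1.        ]] -0.14831568165401585 [[ 0.85  -0.309  0.428  0.051]
 [-0.527 -0.461  0.714 -0.889]
 [-0.023 -0.832 -0.554  0.83 ]
 [ 0.     0.     0.     1.   ]]
top [[544.48151993   0.         316.65919674]
 [  0.         544.48151993 244.41782091]
 [  0.           0.           1.        ]] 0.022594722208750168 [[-0.103 -0.975  0.199  0.335]
 [-0.995  0.101 -0.019  0.028]
 [-0.002 -0.199 -0.98   1.338]
 [ 0.     0.     0.     1.   ]]
wrist [[343.82908383   0.         316.36987982]
 [  0.         343.82908383 243.83876041]
 [  0.           0.           1.        ]] -0.04796032392551909 [[ 0.379  0.891  0.249  0.132]
 [ 0.925 -0.365 -0.102  0.513]
 [-0.     0.269 -0.963  0.384]
 [ 0.     0.     0.     1.   ]]
```

View pics/side0.png

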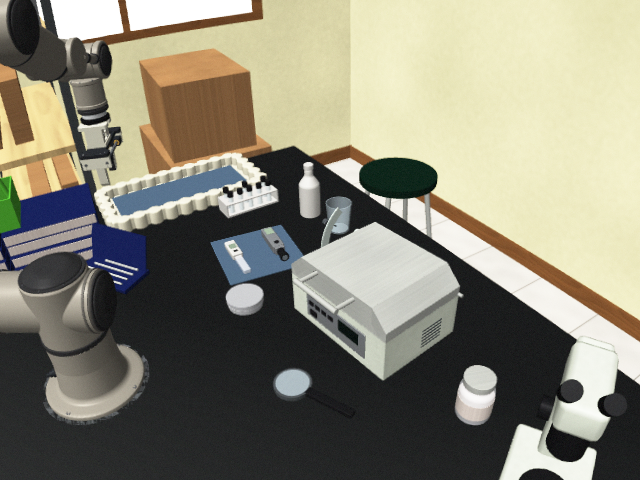

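View pics/top0.png

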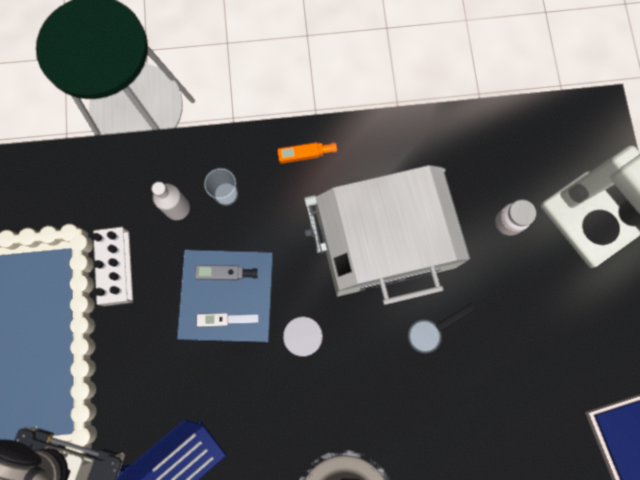

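View pics/wrist0.png

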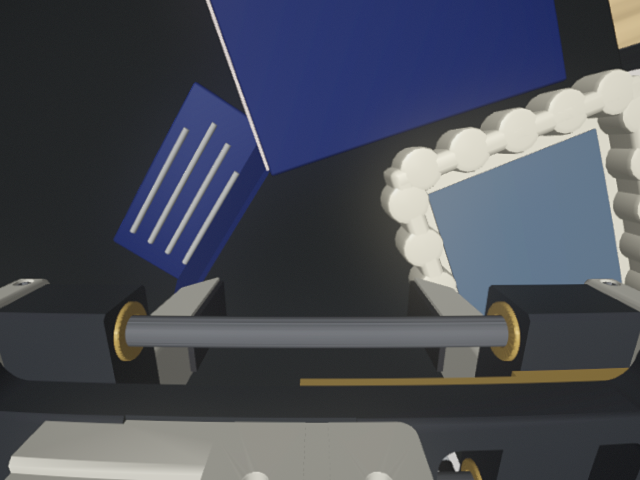

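Candidates in the top picture for the thermometer are:
- the grey stick at (228,271) with a black snout at (250,272)
- the white pH tester at (228,320)
- the orange look-alike at (307,152), off the pad

By the description I choose the grey one. Next is a close crop and the measurements.

```bash
cat > h.py <<'E'
import cv2,numpy as np
def load(n): return dict(np.load(f"/tmp/{n}.npz"))
def slopes(d,uv):
    return cv2.undistortPoints(np.array(uv,float).reshape(-1,1,2),d["camera_matrix"],np.array([float(d["k1"]),0,0,0])).reshape(-1,2)
def plane(d,uv,z):
    s=slopes(d,uv); P=d["pose"]; r=np.c_[s,np.ones(len(s))]@P[:3,:3].T; o=P[:3,3]
    return o+r*((z-o[2])/r[:,2])[:,None]
def depth(d,uv):
    s=slopes(d,uv); uv=np.array(uv).reshape(-1,2).round().astype(int)
    z=d["range_z"][uv[:,1],uv[:,0]]; return (np.c_[s,np.ones(len(s))]*z[:,None])@d["pose"][:3,:3].T+d["pose"][:3,3]
def cloud(d,u0,u1,v0,v1):
    V,U=np.mgrid[v0:v1,u0:u1]; uv=np.c_[U.ravel(),V.ravel()]; p=depth(d,uv)
    return uv,p
def proj(d,p):
    q=(np.array(p,float).reshape(-1,3)-d["pose"][:3,3])@d["pose"][:3,:3]
    return cv2.projectPoints(q,np.zeros(3),np.zeros(3),d["camera_matrix"],np.array([float(d["k1"]),0,0,0]))[0].reshape(-1,2)
E
python3 - <<'E'
from h import *
t=load("top0")
im=t["pixels"]
cv2.imwrite("pics/c_pad.png",cv2.resize(im[240:350,170:290],None,fx=5,fy=5,interpolation=cv2.INTER_CUBIC))
cv2.imwrite("pics/c_inc.png",cv2.resize(im[155:310,295:475],None,fx=4,fy=4,interpolation=cv2.INTER_CUBIC))
s=load("side0")["pixels"]
cv2.imwrite("pics/c_incs.png",cv2.resize(s[190:390,280:470],None,fx=3,fy=3,interpolation=cv2.INTER_CUBIC))
E
```

```text
(no output)
```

View pics/c_pad.png

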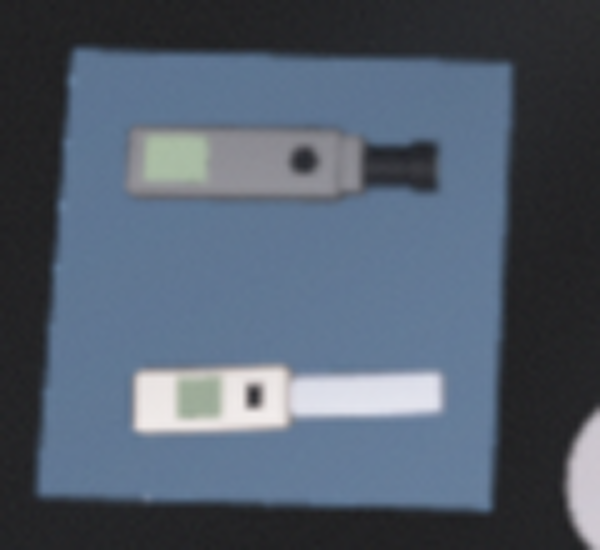

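View pics/c_inc.png

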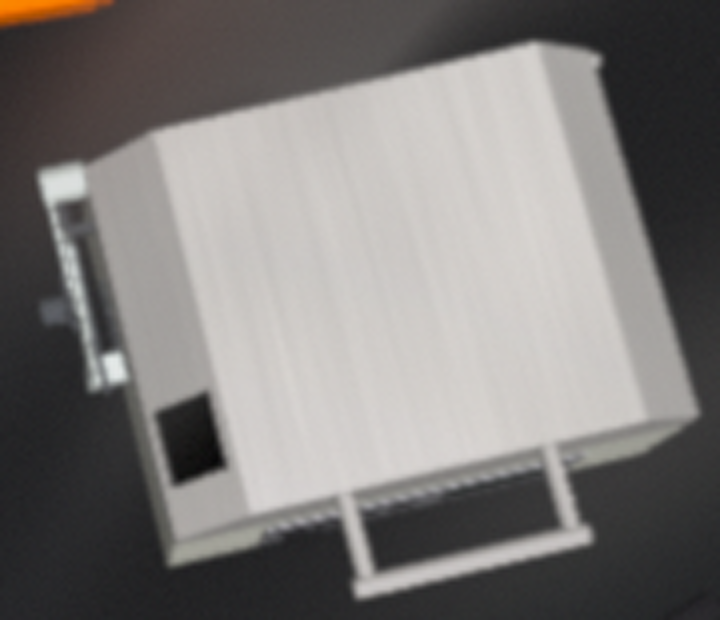

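View pics/c_incs.png

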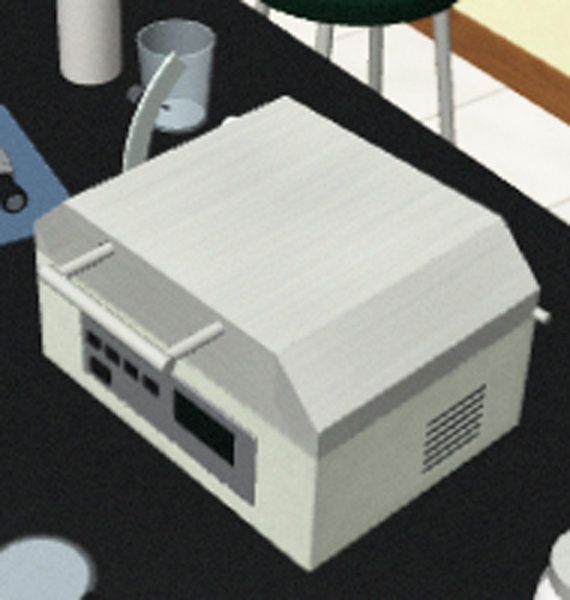

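The pad crop confirms it: grey body with a screen, black round snout at crop (400,165), pointing towards the incubator. The white one has the flat cap. In the incubator crop the black patch is at (190,437), the bar ends at (360,590) and (588,535), and the thumbscrew at (55,312). The index itself is mostly hidden from here.

Run:
```python
from h import *
t=load("top0"); im=t["pixels"]; hsv=cv2.cvtColor(im,cv2.COLOR_BGR2HSV)
f=lambda pts,o,k:np.array(pts,float)/k+np.array(o)-0.5+0.5/k
# thermometer body rect: low-saturation grey in pad
C=lambda p:f(p,(170,240),5)
I=lambda p:f(p,(295,155),4)
print("therm tail/body corners", plane(t,C([[130,128],[128,195],[338,130],[335,198]]),.030).round(4))
print("snout mid/end", plane(t,C([[440,166]]),.019).round(4), "tail mid",plane(t,C([[129,162]]),.02).round(4))
print("pad", plane(t,C([[75,48],[512,63],[492,510],[38,495]]),.006).round(4))
print("ph", plane(t,C([[135,372],[135,432],[440,372],[440,412]]),.02).round(4))
print("patch", plane(t,I([[190,437],[157,410],[207,392],[225,467],[174,487]]),.162).round(4))
print("patch depth", depth(t,I([[190,437],[180,430],[200,450]])).round(4))
print("bar", plane(t,I([[355,588],[592,537]]),.176).round(4))
b=depth(t,I([[420,574],[480,560],[540,546]]));print(b.round(4))
print("lid top corners",plane(t,I([[155,132],[540,42],[648,418],[248,512]]),.182).round(4))
print("petri,pix",plane(t,[[303,336]],.028).round(4),"vial",plane(t,[[120,265]],.078), "bottle",plane(t,[[158,188]],.17))
```

```text
therm tail/body corners [[0.5795 0.3014 0.03  ]
 [0.5468 0.3043 0.03  ]
 [0.568  0.2009 0.03  ]
 [0.5349 0.2048 0.03  ]]
snout mid/end [[0.547  0.1541 0.019 ]] tail mid [[0.5646 0.3049 0.02  ]]
pad [[0.6271 0.3312 0.006 ]
 [0.597  0.1155 0.006 ]
 [0.3798 0.144  0.006 ]
 [0.4097 0.3608 0.006 ]]
ph [[0.4623 0.308  0.02  ]
 [0.4338 0.3097 0.02  ]
 [0.447  0.1621 0.02  ]
 [0.428  0.1636 0.02  ]]
patch [[ 0.5246 -0.0452  0.162 ]
 [ 0.5414 -0.0289  0.162 ]
 [ 0.5485 -0.0573  0.162 ]
 [ 0.5062 -0.0623  0.162 ]
 [ 0.4981 -0.0334  0.162 ]]
patch depth [[ 0.5248 -0.0453  0.1608]
 [ 0.5299 -0.0405  0.1571]
 [ 0.5163 -0.0496  0.1659]]
bar [[ 0.4323 -0.1226  0.176 ]
 [ 0.4464 -0.252   0.176 ]]
[[ 0.4364 -0.1584  0.1735]
 [ 0.4405 -0.1912  0.1738]
 [ 0.4443 -0.2234  0.1774]]
lid top corners [[ 0.6934 -0.0439  0.182 ]
 [ 0.723  -0.2629  0.182 ]
 [ 0.5063 -0.29    0.182 ]
 [ 0.4779 -0.0702  0.182 ]]
petri,pix [[0.3835 0.0583 0.028 ]] vial [[0.58932724 0.4667965  0.078     ]] bottle [[0.73654951 0.34515146 0.17      ]]
```

Request:
step_arm --pt "0.7 0.85 -0.56 0 -0.95" --pt "0.7 0.85 -0.56 0 -0.95" --pt "0.7 0.85 -0.56 0 -0.95" --pt "0.7 0.85 -0.56 0 -0.95" --pt "0.7 0.85 -0.56 0 -0.95" --pt "0.7 0.85 -0.56 0 -0.95" --pt "0.7 0.85 -0.56 0 -0.95" --pt "0.7 0.85 -0.56 0 -0.95" --pt "0.7 0.85 -0.56 0 -0.95" --pt "0.7 0.85 -0.56 0 -0.95" --pt "0.7 0.85 -0.56 0 -0.95" --pt "0.7 0.85 -0.56 0 -0.95"

```text
time: 1.35
tool_pos: [0.4542, 0.3173, 0.2109]
tool_rot: [-3.141, 0.0, 1.839]
contact_force: [-0.0, 1.1, 0.5]
opening: 0.0641
```

Request:
step_arm --pt "0.7 0.85 -0.56 0 -0.95" --pt "0.7 0.85 -0.56 0 -0.95" --pt "0.7 0.85 -0.56 0 -0.95" --pt "0.7 0.85 -0.56 0 -0.95" --pt "0.7 0.85 -0.56 0 -0.95" --pt "0.7 0 0 0 0" --pt "0.7 0 0 0 0"

```text
time: 2.05
tool_pos: [0.5595, 0.2478, 0.2106]
tool_rot: [-3.14, 0.0, 1.462]
contact_force: [0.1, -0.2, -0.1]
opening: 0.0645
```

Run:
```python
from cell import sensors, vision
import cv2,numpy as np
o=sensors.observe();print(o["time"],o["tool_pos"],o["tool_rot"],o["qpos"])
for n in ["wrist","top"]:
    d=vision.read_camera(n); cv2.imwrite(f"pics/{n}1.png",d["pixels"]); np.savez(f"/tmp/{n}1.npz",**d)
from h import *
t=load("top0");print("beaker",plane(t,[[221,186]],.09),"base",plane(t,[[230,200]],0))
```

```text
2.05 [0.55948692 0.24779862 0.2105846 ] [-3.14019067e+00  2.73932916e-04  1.46192763e+00] [2.91592646e-01 5.05244224e-01 1.26748291e+00 3.00310874e-04
 1.37026338e+00 4.00401508e-01]
beaker [[0.75360863 0.21718263 0.09      ]] base [[0.74424911 0.21057459 0.        ]]
```

View pics/wrist1.png

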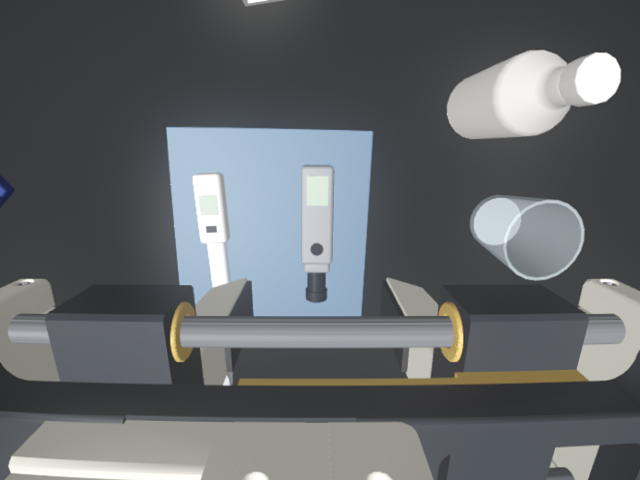

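The wrist view shows the thermometer's tail at (317,167) and snout end at (317,300), centred between the fingers and nearly parallel to the picture columns. I cross-check its pose from this view.

Run:
```python
from h import *
w=load("wrist1")
print(plane(w,[[317,166],[303,166],[332,166],[303,264],[332,264],[317,301]],.028).round(4)); print(plane(w,[[317,301]],.019).round(4))
print(proj(w,[[.5595,.2478,.03],[.5558,.2295,.032]]))
```

```text
[[0.5664 0.3028 0.028 ]
 [0.5524 0.3044 0.028 ]
 [0.5815 0.3012 0.028 ]
 [0.5399 0.2005 0.028 ]
 [0.5713 0.197  0.028 ]
 [0.5503 0.155  0.028 ]]
[[0.5498 0.1508 0.019 ]]
[[316.13061344 220.10509688]
 [314.54450572 237.76457044]]
```

Request:
step_arm --pt "0.7 0 0 -1 0" --pt "0.7 0 0 -1 0" --pt "0.7 0 0 -1 0" --pt "0.7 0 0 -1 0" --pt "0.7 0 0 -1 0" --pt "0.7 0 0 -1 0" --pt "0.7 0 0 -0.7 0" --pt "0.7 0 0 -0.6 0" --pt "0.7 0 0 0 0" --pt "0.7 0 0 0 0"

```text
time: 3.15
tool_pos: [0.5594, 0.2487, 0.0292]
tool_rot: [3.141, -0.0, 1.463]
contact_force: [0.8, 0.5, 1.1]
opening: 0.0645
```

Request:
step_arm --pt "0 0 0 0 0" --pt "0 0 0 0 0" --pt "0 0 0 0 0" --pt "0 0 0 0 0" --pt "0 0 0 0 0" --pt "0 0 0 0 0" --pt "0 0 0 0 0" --squeeze 20

```text
time: 3.85
tool_pos: [0.5598, 0.248, 0.0287]
tool_rot: [3.142, 0.0, 1.462]
contact_force: [0.5, 0.2, -0.6]
opening: 0.0129
```

An opening of 12.9 mm is less than the 34 mm width, so I look before moving.

Run:
```python
from cell import sensors, vision
import cv2,numpy as np
o=sensors.observe();print(o["time"],o["opening"])
for n in ["wrist","side","top"]:
    d=vision.read_camera(n); np.savez(f"/tmp/{n}2.npz",**d); im=d["pixels"]
    if n!="wrist":
        c=im[190:300,190:310] if n=="side" else im[200:350,160:300]
        im=cv2.resize(c,None,fx=4,fy=4,interpolation=cv2.INTER_CUBIC)
    cv2.imwrite(f"pics/{n}2.png",im)
```

```text
3.85 0.012946359200627547
```

View pics/wrist2.png

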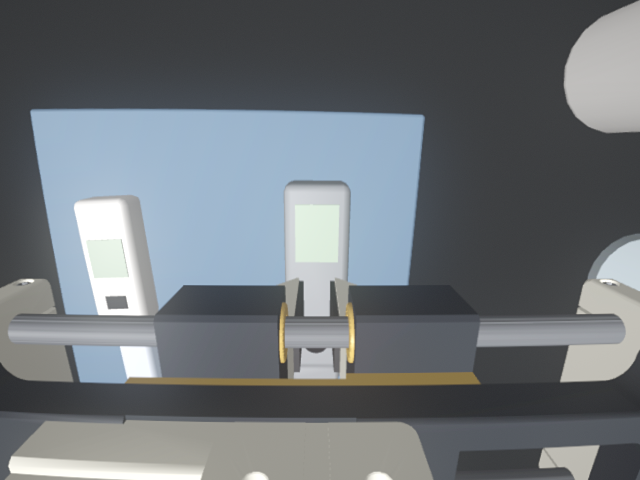

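View pics/side2.png

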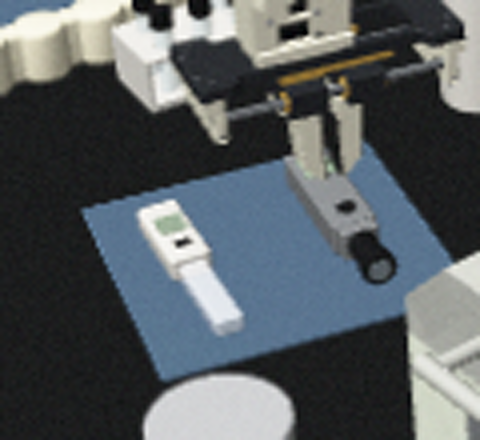

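Run:
```python
from h import *
for n in ["top0","wrist1","wrist2"]:
    d=load(n)
    P={"top0":[[215,271],[190,300]],"wrist1":[[317,230],[250,200],[317,190]],"wrist2":[[317,270],[220,200],[300,300],[330,300],[340,285],[296,285]]}[n]
    print(n,depth(d,P).round(4))
s=load("side2"); im=s["pixels"]
u=lambda p:(np.array(p,float)/4+np.array([190,190])-.4)
print(depth(s,u([[305,140],[308,165],[318,172],[350,140],[350,160],[345,212],[325,210],[380,265]])).round(4))
c=cv2.resize(im[205:265,245:300],None,fx=10,fy=10,interpolation=cv2.INTER_CUBIC);cv2.imwrite("pics/s2c.png",c)
print(proj(s,[[.5595,.248,.012],[.5595,.248,.032]]))
```

```text
top0 [[0.5605 0.2556 0.0291]
 [0.4991 0.3245 0.0081]]
wrist1 [[0.5593 0.2373 0.0307]
 [0.489  0.2735 0.0065]
 [0.5638 0.279  0.0308]]
wrist2 [[0.5616 0.2588 0.0317]
 [0.5097 0.2978 0.005 ]
 [0.5541 0.2584 0.0663]
 [0.5668 0.2498 0.0508]
 [0.5722 0.2584 0.0543]
 [0.5519 0.2603 0.0535]]
[[0.5419 0.243  0.0796]
 [0.5399 0.2376 0.0627]
 [0.5482 0.2406 0.0524]
 [0.5707 0.232  0.0752]
 [0.5732 0.2402 0.0537]
 [0.552  0.2099 0.0347]
 [0.5423 0.2217 0.0334]
 [0.5475 0.1516 0.0259]]
[[272.64643043 242.2350159 ]
 [272.09090186 236.33394912]]
```

View pics/s2c.png

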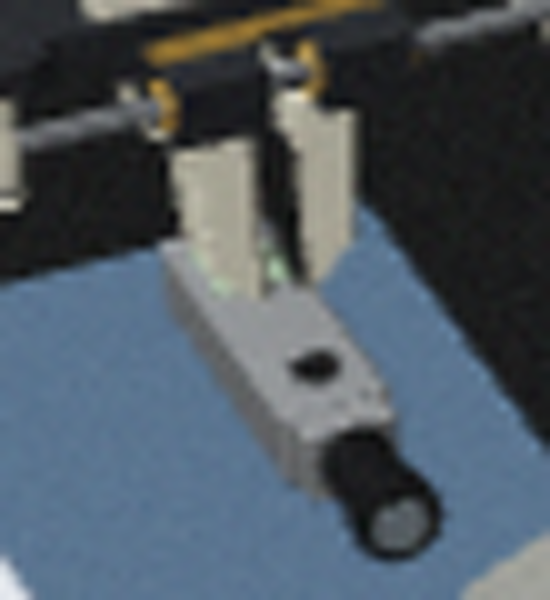

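Run:
```python
from h import *
from scipy.spatial.transform import Rotation as Ro
for n,tp,yaw in [("wrist0",[.1983,.4857,.2105],2.754),("wrist1",[.5595,.2478,.2106],1.462),("wrist2",[.5598,.248,.0287],1.462)]:
    d=load(n); R=Ro.from_euler('xyz',[np.pi,0,yaw]).as_matrix()
    z=d["range_z"]
    uv,p=cloud(d,0,640,250,400)
    q=(p-tp)@R
    m=(z[uv[:,1],uv[:,0]]>0)&(np.abs(q[:,1])<.07)&(q[:,2]<.03)&(q[:,2]>-.05)&(np.abs(q[:,0])<.02)
    print(n,m.sum(), "zmax",np.sort(q[m,2])[-10:].round(4))
    if m.sum():
        print(np.percentile(q[m],[0,1,50,99,100],axis=0).round(4))
        k=np.argsort(q[m,2])[-8:]; print(uv[m][k],q[m][k].round(4))
    print("cam in tool",((d["pose"][:3,3]-tp)@R).round(4))
```

```text
wrist0 3311 zmax [-0.0151 -0.0151 -0.015  -0.0149 -0.0149 -0.0147 -0.0145 -0.0144 -0.0144
 -0.0141]
[[-0.0101 -0.0634 -0.05  ]
 [-0.008  -0.062  -0.0497]
 [ 0.0103  0.0457 -0.035 ]
 [ 0.0112  0.0626 -0.0157]
 [ 0.0116  0.0644 -0.0141]]
[[225 305]
 [224 295]
 [409 286]
 [411 280]
 [220 280]
 [412 280]
 [407 305]
 [408 293]] [[-0.0043 -0.0458 -0.015 ]
 [ 0.0012 -0.0459 -0.0149]
 [ 0.006   0.0465 -0.0149]
 [ 0.0091  0.0473 -0.0147]
 [ 0.0091 -0.0474 -0.0145]
 [ 0.0089  0.0479 -0.0144]
 [-0.0046  0.0464 -0.0144]
 [ 0.0019  0.0465 -0.0141]]
cam in tool [ 0.0719  0.0005 -0.1733]
wrist1 2984 zmax [-0.0149 -0.0148 -0.0148 -0.0148 -0.0147 -0.0146 -0.0145 -0.0144 -0.0143
 -0.0142]
[[-0.0093 -0.0492 -0.05  ]
 [-0.007  -0.0479 -0.0498]
 [ 0.0111 -0.0316 -0.0352]
 [ 0.0119  0.0487 -0.0157]
 [ 0.0122  0.0498 -0.0142]]
[[249 280]
 [250 280]
 [248 280]
 [381 297]
 [247 280]
 [252 300]
 [383 280]
 [381 302]] [[ 0.0099 -0.0329 -0.0148]
 [ 0.0099 -0.0324 -0.0148]
 [ 0.0099 -0.0334 -0.0147]
 [ 0.0007  0.0328 -0.0146]
 [ 0.0098 -0.034  -0.0145]
 [-0.001  -0.0321 -0.0144]
 [ 0.0097  0.0333 -0.0143]
 [-0.0022  0.033  -0.0142]]
cam in tool [ 0.0724  0.0005 -0.1731]
wrist2 9397 zmax [0.0299 0.0299 0.0299 0.0299 0.0299 0.0299 0.03   0.03   0.03   0.03  ]
[[-0.016  -0.07   -0.05  ]
 [-0.0133 -0.0683 -0.047 ]
 [ 0.0064 -0.0004  0.0226]
 [ 0.0192  0.0683  0.0296]
 [ 0.02    0.07    0.03  ]]
[[418 259]
 [418 270]
 [411 266]
 [426 267]
 [426 257]
 [411 269]
 [423 253]
 [414 266]] [[ 0.0061  0.0637  0.0299]
 [-0.0012  0.0643  0.0299]
 [ 0.0015  0.0597  0.0299]
 [ 0.0008  0.0692  0.0299]
 [ 0.0074  0.0686  0.03  ]
 [-0.0005  0.0598  0.03  ]
 [ 0.01    0.0665  0.03  ]
 [ 0.0015  0.0616  0.03  ]]
cam in tool [ 0.0724  0.0002 -0.1732]
```

Depth in three wrist views puts the fingertips 14.5 mm behind the reported TCP, not 17 mm ahead. They really are at z≈0.043, closing in the air above the thermometer, and the side view agrees. Nothing was touched. I will use the measured tip offset: open, go 32 mm lower in small steps while watching the force, and grip again.

Request:
step_arm --pt "0.7 0 0 0 0" --pt "0.7 0 0 0 0" --pt "0.7 0 0 0 0" --pt "0.7 0 0 0 0" --pt "0.7 0 0 0 0" --pt "0.7 0 0 0 0" --pt "0.7 0 0 -0.4 0" --pt "0.7 0 0 -0.4 0" --pt "0.7 0 0 0 0"

```text
time: 4.9
tool_pos: [0.5583, 0.2476, 0.0065]
tool_rot: [-3.138, 0.002, 1.462]
contact_force: [0.9, 1.5, -0.4]
opening: 0.0639
```

Request:
step_arm --pt "0.7 0 0 -0.25 0" --pt "0.7 0 0 -0.15 0" --pt "0.7 0 0 0 0"

```text
time: 5.2
tool_pos: [0.5594, 0.2479, -0.002]
tool_rot: [-3.141, 0.0, 1.462]
contact_force: [0.4, -0.8, -0.6]
opening: 0.0646
```

Run:
```python
from cell import sensors, vision
import cv2,numpy as np
o=sensors.observe();print(o["time"],o["opening"],o["tool_pos"],o["contact_force"])
d=vision.read_camera("side"); np.savez("/tmp/side3.npz",**d)
cv2.imwrite("pics/side3.png",cv2.resize(d["pixels"][195:275,225:305],None,fx=7,fy=7,interpolation=cv2.INTER_CUBIC))
```

```text
5.2 0.06461689388946565 [ 0.55937301  0.24793059 -0.0019921 ] [ 0.42454335 -0.78371046 -0.62311749]
```

View pics/side3.png

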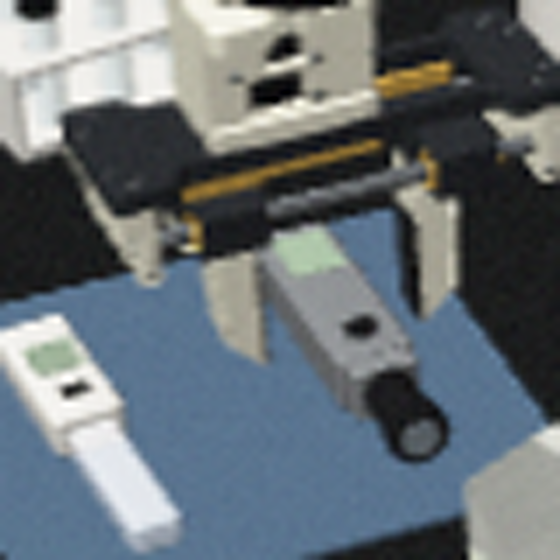

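The fingers now straddle the thermometer, with tips at (250,358) and (432,310) in the crop, just above the pad. I close.

Request:
step_arm --pt "0.2 0 0 0 0" --pt "0.2 0 0 0 0" --pt "0.2 0 0 0 0" --pt "0.2 0 0 0 0" --pt "0.2 0 0 0 0" --pt "0.2 0 0 0 0" --pt "0.2 0 0 0 0" --squeeze 20

```text
time: 5.95
tool_pos: [0.5598, 0.2481, -0.0011]
tool_rot: [3.141, -0.0, 1.462]
contact_force: [-0.4, -0.7, 2.4]
opening: 0.0342
```

Held at 34.2 mm. I lift, then turn and carry it to the aiming pose.

Request:
step_arm --pt "0.2 0 0 0.4 0" --pt "0.2 0 0 0.8 0" --pt "0.2 0 0 0.8 0" --pt "0.2 0 0 0.8 0" --pt "0.2 -0.3 -0.6 0.8 0.3" --pt "0.2 -0.3 -0.6 0.8 0.4" --pt "0.2 -0.3 -0.6 0.7 0.4" --pt "0.2 -0.3 -0.6 0.6 0.4" --pt "0.2 -0.3 -0.6 0 0.4" --pt "0.2 -0.3 -0.6 0 0.4" --pt "0.2 -0.3 -0.6 0 0.4" --pt "0.2 -0.14 -0.56 0 0.3"

```text
time: 7.15
tool_pos: [0.5029, 0.1284, 0.1418]
tool_rot: [-3.141, 0.0, 1.703]
contact_force: [0.1, -0.3, -0.3]
opening: 0.034
```

Request:
step_arm --pt "0.2 0 0 0 0" --pt "0.2 0 0 0 0" --pt "0.2 0 0 0 0"

```text
time: 7.45
tool_pos: [0.504, 0.1296, 0.1414]
tool_rot: [3.141, -0.0, 1.702]
contact_force: [0.2, -0.5, -1.8]
opening: 0.0341
```

Run:
```python
from cell import sensors, vision
import cv2,numpy as np
o=sensors.observe();print(o["time"],o["opening"],o["tool_pos"],o["tool_rot"])
for n,(v,u,k) in dict(side=((180,320,220,380),0,5),top=((200,330,230,410),0,4),wrist=((0,480,0,640),0,1)).items():
    d=vision.read_camera(n); np.savez(f"/tmp/{n}4.npz",**d)
    cv2.imwrite(f"pics/{n}4.png",cv2.resize(d["pixels"][v[0]:v[1],v[2]:v[3]],None,fx=k,fy=k,interpolation=cv2.INTER_CUBIC))
```

```text
7.45 0.03407955006931984 [0.5040219  0.12959222 0.14143517] [ 3.14104256e+00 -2.16807636e-04  1.70163521e+00]
```

View pics/side4.png

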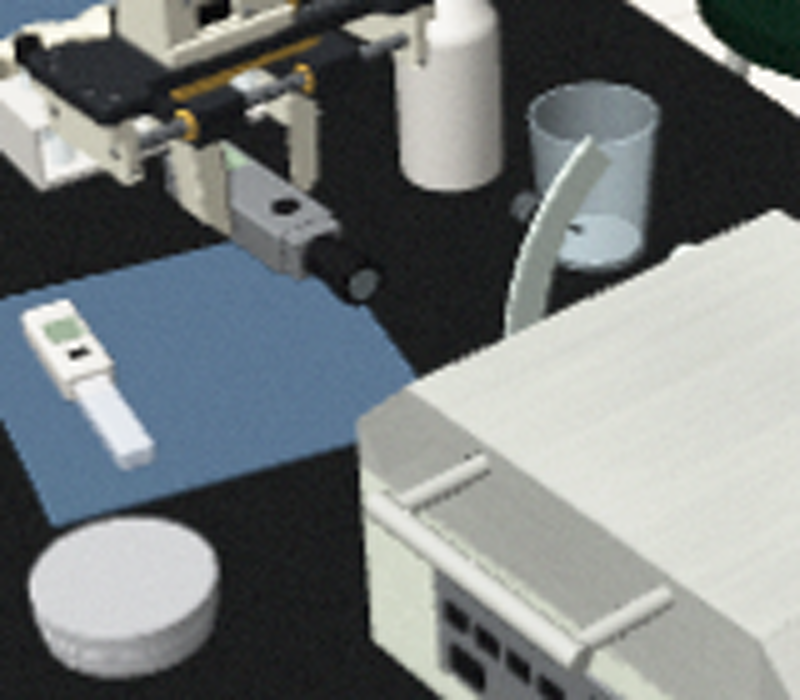

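View pics/top4.png

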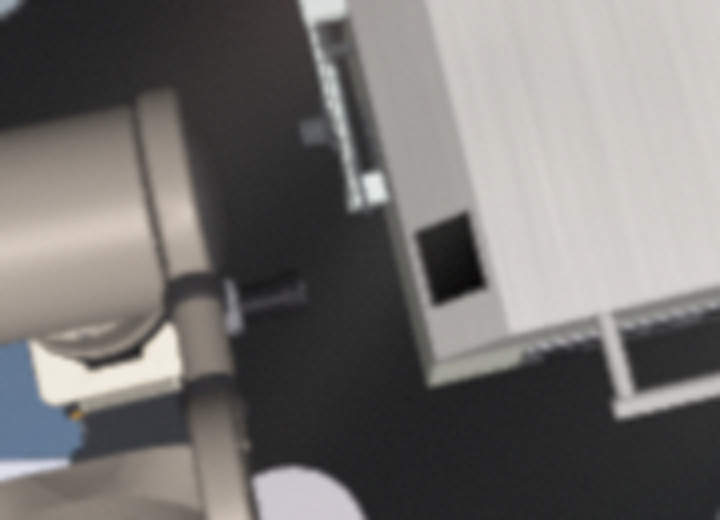

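View pics/wrist4.png

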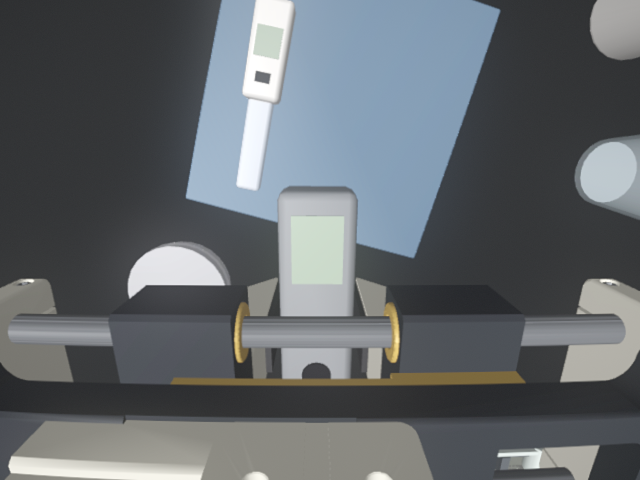

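The side view shows the lens disc at crop (365,284), and the top view shows the snout end at crop (303,291). I triangulate the lens from both and compare it with the patch.

Run:
```python
from h import *
s=load("side4");t=load("top4")
us=np.array([365,284])/5+[220,180]-.4; ut=np.array([303,291])/4+[230,200]-.4
def ray(d,u):
    r=np.r_[slopes(d,[u])[0],1]@d["pose"][:3,:3].T; return d["pose"][:3,3],r/np.linalg.norm(r)
def tri(a,b):
    (o1,r1),(o2,r2)=a,b; A=np.c_[r1,-r2]; k=np.linalg.lstsq(A,o2-o1,rcond=None)[0]
    p,q=o1+k[0]*r1,o2+k[1]*r2; return (p+q)/2,np.linalg.norm(p-q)
L,e=tri(ray(s,us),ray(t,ut)); print("lens",L,e)
print("depth side",depth(s,[us]), "top snout end", depth(t,[ut-[1.5,0]]))
# snout axis from top: start of snout
ut0=np.array([240,293])/4+[230,200]-.4
print("snout pts",plane(t,[ut,ut0],.17))
w=load("wrist4"); z=w["range_z"]
pts=depth(w,[[317,195],[290,240],[345,240],[317,240],[317,280],[290,300],[345,300]]); print("top face",pts.round(4))
a=.122; fx=np.array([np.sin(a),-np.cos(a),0])
for zp in [[.5246,-.0452,.161]]:
    dlt=np.array(zp)-L; print("x",dlt@fx,"lat",dlt@np.array([np.cos(a),np.sin(a),0]),"z",dlt[2])
# patch by segmentation with top4
im=t["pixels"]; g=im.max(2); m=np.zeros_like(g); m[245:285,328:358]=(g[245:285,328:358]<60)
n,lab,st,c=cv2.connectedComponentsWithStats(m); i=1+np.argmax(st[1:,4]); print(c[i],st[i]); print(depth(t,[c[i]]),plane(t,[c[i]],.162))
```

```text
lens [0.51570781 0.03619307 0.16159707] 0.002878324980466801
depth side [[0.51844686 0.03847193 0.15976837]] top snout end [[0.51310649 0.03986866 0.17198967]]
snout pts [[0.51307382 0.03665512 0.17      ]
 [0.51551357 0.07071016 0.17      ]]
top face [[0.4975 0.1832 0.1736]
 [0.4887 0.1629 0.174 ]
 [0.5117 0.166  0.1742]
 [0.4999 0.1646 0.1749]
 [0.5023 0.1469 0.1752]
 [0.4917 0.1354 0.1738]
 [0.5158 0.1389 0.1746]]
x 0.08187025459475793 lat -0.001079242891822968 z -0.0005970729886342341
[342.34347826 264.58695652] [335 254  16  22 230]
[[ 0.52278173 -0.04541347  0.16337425]] [[ 0.52300103 -0.04549941  0.162     ]]
```

The lens is 82 mm from the patch, 1 mm off laterally and under 1 mm in height, level, with heading −1.447 against the −1.449 wanted. I hold still for about 2.4 s.

Request:
step_arm --pt "0.2 0 0 0 0" --pt "0.2 0 0 0 0" --pt "0.2 0 0 0 0" --pt "0.2 0 0 0 0" --pt "0.2 0 0 0 0" --pt "0.2 0 0 0 0" --pt "0.2 0 0 0 0" --pt "0.2 0 0 0 0" --pt "0.2 0 0 0 0" --pt "0.2 0 0 0 0" --pt "0.2 0 0 0 0" --pt "0.2 0 0 0 0"

```text
time: 8.8
tool_pos: [0.5038, 0.129, 0.1413]
tool_rot: [3.142, -0.0, 1.702]
contact_force: [0.7, 0.0, -1.5]
opening: 0.0339
```

Request:
step_arm --pt "0.2 0 0 0 0" --pt "0.2 0 0 0 0" --pt "0.2 0 0 0 0" --pt "0.2 0 0 0 0" --pt "0.2 0 0 0 0" --pt "0.2 0 0 0 0" --pt "0.2 0 0 0 0" --pt "0.2 0 0 0 0" --pt "0.2 0 0 0 0" --pt "0.2 0 0 0 0" --pt "0.2 0 0 0 0" --pt "0.2 0 0 0 0"

```text
time: 10.0
tool_pos: [0.5037, 0.129, 0.1412]
tool_rot: [3.142, 0.0, 1.702]
contact_force: [0.2, -0.4, -2.0]
opening: 0.0337
```

Request:
step_arm --pt "0.2 0.28 0.6 0 -0.375" --pt "0.2 0.28 0.6 0 -0.375" --pt "0.2 0.28 0.6 0 -0.375" --pt "0.2 0.28 0.6 0 -0.375" --pt "0.2 0.28 0.6 0 -0.375" --pt "0.2 0.28 0.6 0 -0.375" --pt "0.2 0.28 0.6 0 -0.375" --pt "0.2 0.28 0.6 0 -0.375" --pt "0.2 0 0 -0.6 0" --pt "0.2 0 0 -1 0" --pt "0.2 0 0 -1 0" --pt "0.2 0 0 -1 0"

```text
time: 11.2
tool_pos: [0.5598, 0.2491, 0.0503]
tool_rot: [3.141, -0.0, 1.462]
contact_force: [0.5, -0.3, -1.5]
opening: 0.0339
```

Request:
step_arm --pt "0.2 0 0 -0.8 0" --pt "0.2 0 0 -0.5 0" --pt "0.2 0 0 -0.35 0" --pt "0.2 0 0 -0.15 0" --pt "0.2 0 0 -0.12 0" --pt "0.2 0 0 0 0" --pt "0.2 0 0 0 0"

```text
time: 11.9
tool_pos: [0.5602, 0.2492, 0.004]
tool_rot: [3.14, -0.0, 1.462]
contact_force: [0.7, 0.4, -1.9]
opening: 0.034
```

Still 5 mm above its resting height. I lower the rest gently.

Request:
step_arm --pt "0.2 0 0 -0.1 0" --pt "0.2 0 0 -0.06 0" --pt "0.2 0 0 -0.04 0" --pt "0.2 0 0 0 0"

```text
time: 12.3
tool_pos: [0.5598, 0.2491, -0.0011]
tool_rot: [3.141, -0.0, 1.462]
contact_force: [-1.9, -1.2, 3.9]
opening: 0.0341
```

Contact is felt at the height where I picked it up (+3.9 N). I release and rise.

Request:
step_arm --pt "0.7 0 0 0 0" --pt "0.7 0 0 0 0" --pt "0.7 0 0 0 0" --pt "0.7 0 0 0 0" --pt "0.7 0 0 0 0" --pt "0.7 0 0 0 0" --pt "0.7 0 0 0.5 0" --pt "0.7 0 0 1 0" --pt "0.7 0 0 1 0" --pt "0.7 0 0 1 0" --pt "0.7 0 0 1 0" --pt "0.7 0 0 1 0"

```text
time: 13.5
tool_pos: [0.5598, 0.2491, 0.1379]
tool_rot: [3.141, -0.0, 1.462]
contact_force: [0.3, 0.5, -0.4]
opening: 0.0642
```

Run:
```python
from cell import sensors, vision
import cv2,numpy as np
o=sensors.observe();print(o["time"],o["opening"],o["tool_pos"],o["contact_force"])
for n in ["side","wrist"]:
    d=vision.read_camera(n); np.savez(f"/tmp/{n}5.npz",**d); cv2.imwrite(f"pics/{n}5.png",d["pixels"])
from h import *
w=load("wrist5")
```

```text
13.5 0.06418498451374371 [0.55977926 0.2490615  0.13791618] [ 0.253085    0.54743164 -0.41010897]
```

View pics/wrist5.png

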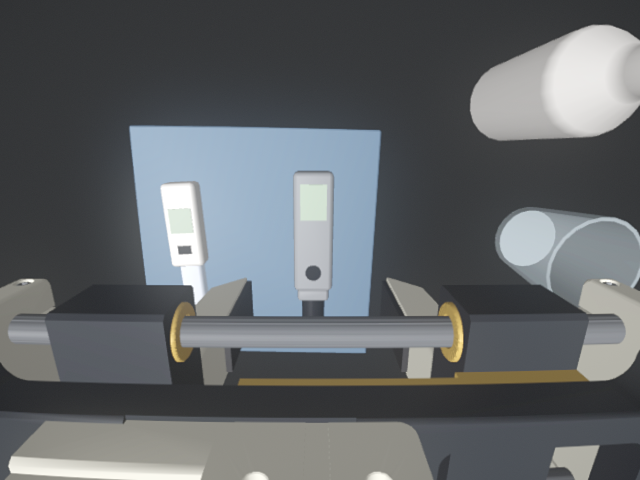

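View pics/side5.png

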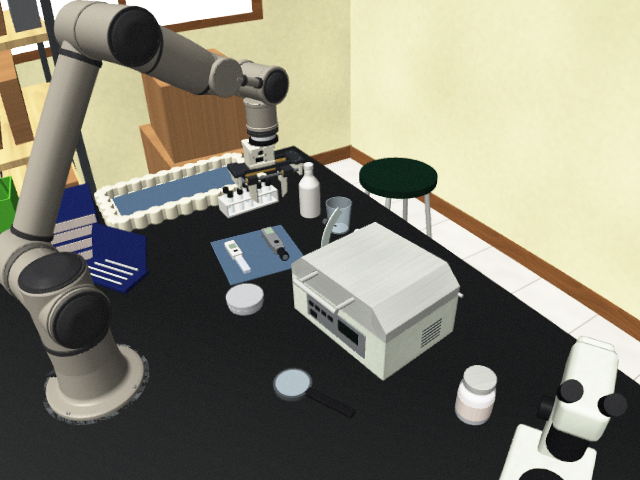

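The thermometer lies flat on the pad again, around (313,235) in the wrist view, and the pH tester has not moved. Now the index: I triangulate its thumbscrew from the top and side views.

Run:
```python
from h import *
w=load("wrist5"); print("therm",depth(w,[[313,180],[313,240],[313,280],[303,230],[325,230]]).round(4))
t=load("top4");s=load("side4");t0=load("top0");s0=load("side0")
cv2.imwrite("pics/iq_t.png",cv2.resize(t["pixels"][195:260,295:340],None,fx=10,fy=9,interpolation=cv2.INTER_CUBIC))
cv2.imwrite("pics/iq_s.png",cv2.resize(s["pixels"][195:265,310:360],None,fx=10,fy=8,interpolation=cv2.INTER_CUBIC))
```

```text
therm [[0.5658 0.2977 0.0321]
 [0.5601 0.2472 0.0313]
 [0.556  0.2112 0.032 ]
 [0.5526 0.2568 0.0309]
 [0.5712 0.2548 0.0313]]
```

View pics/iq_t.png

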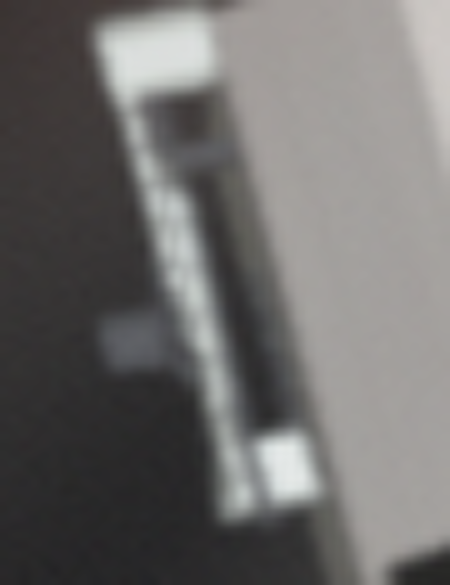

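View pics/iq_s.png

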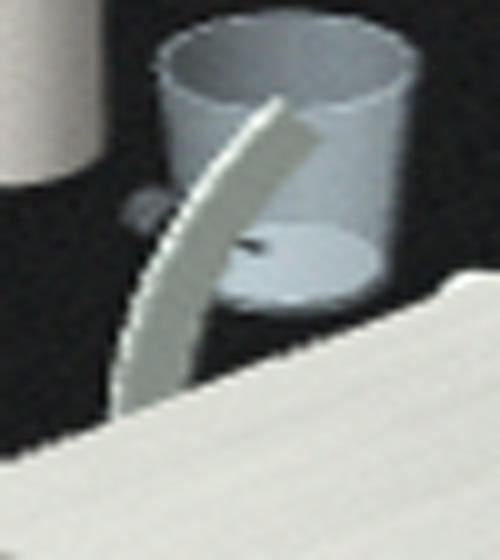

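In the top crop the thumbscrew is at (128,342). In the side crop it is at (148,210), and the index's inner tip is at (260,245).

```bash
cat >> h.py <<'E'
def ray(d,u):
    r=np.r_[slopes(d,[u])[0],1]@d["pose"][:3,:3].T; return d["pose"][:3,3],r/np.linalg.norm(r)
def tri(a,b):
    (o1,r1),(o2,r2)=a,b; A=np.c_[r1,-r2]; k=np.linalg.lstsq(A,o2-o1,rcond=None)[0]
    p,q=o1+k[0]*r1,o2+k[1]*r2; return (p+q)/2,np.linalg.norm(p-q)
E
python3 - <<'E'
from h import *
t=load("top4");s=load("side4"); a=.122; ex=np.array([np.cos(a),np.sin(a),0]); ey=np.array([-np.sin(a),np.cos(a),0])
ut=np.array([307.3,232.5]); us=np.array([324.3,220.8])
P,e=tri(ray(s,us),ray(t,ut))
H=.684
fx=H-P@ex; z=P[2]-.120
print(P,e,"fwd",fx,"up",z,"r",np.hypot(fx,z),"ang",np.arctan2(z,fx), "y'",P@ey)
print("depth",depth(t,[ut]),depth(s,[us]))
# theta from each camera separately: intersect plane y'=const & circle r=.105
yq=P@ey
for nm,d,u in [("top",t,ut),("side",s,us)]:
    o,r=ray(d,u); k=(yq-o@ey)/(r@ey); p=o+k*r; print(nm,H-p@ex,p[2]-.12,np.arctan2(p[2]-.12,H-p@ex))
for ang in np.arange(.38,.7,.06):
    p=(H-.105*np.cos(ang))*ex+yq*ey+[0,0,.12+.105*np.sin(ang)]; print(round(ang,2),proj(t,p),proj(s,p))
E
```

```text
[0.59785418 0.02362943 0.1832498 ] 0.0002843549801077456 fwd 0.08771389406662577 up 0.06324980098548161 r 0.10814002282704716 ang 0.6247419613785801 y' -0.04930361398756461
depth [[0.59711458 0.02369542 0.18591489]] [[0.59022135 0.01063156 0.19245142]]
top 0.08732602588841198 0.0609649036375951 0.6094697138798125
side 0.08753889627153344 0.06322435942081905 0.6254987280164972
0.38 [[308.49854861 239.06624507]] [[321.2988151  230.87642117]]
0.44 [[308.20395988 237.43375472]] [[322.05454317 228.47027687]]
0.5 [[307.87385071 235.65470317]] [[322.92597598 226.06460835]]
0.56 [[307.50916619 233.7347469 ]] [[323.90984216 223.6696871 ]]
0.62 [[307.11104425 231.68037029]] [[325.00229016 221.2958016 ]]
0.68 [[306.6808158  229.49887549]] [[326.19890641 218.95319222]]
```

The index comes out at about 0.61 rad (top alone 0.60, side alone 0.63, radius 108 mm against the stated 105), inside the given range. I now go above the handle bar at about (0.440, −0.187), yaw 1.693.

Request:
step_arm --pt "0.44 0 0 1 0" --pt "0.44 0 0 1 0" --pt "0.44 -0.27 -0.97 1 0.16" --pt "0.44 -0.27 -0.97 1 0.16" --pt "0.44 -0.27 -0.97 1 0.16" --pt "0.44 -0.27 -0.97 1 0.16" --pt "0.44 -0.27 -0.97 0.5 0.16" --pt "0.44 -0.27 -0.97 0 0.16" --pt "0.44 -0.27 -0.97 0 0.16" --pt "0.44 -0.27 -0.97 0 0.16" --pt "0.44 -0.27 -0.97 0 0.16" --pt "0.44 -0.27 -0.97 0 0.16"

```text
time: 14.8
tool_pos: [0.4915, 0.0057, 0.2979]
tool_rot: [-3.141, -0.0, 1.59]
contact_force: [0.4, -0.5, -0.6]
opening: 0.0405
```

Request:
step_arm --pt "0.44 -0.27 -0.97 0 0.16" --pt "0.44 -0.27 -0.97 0 0.16" --pt "0.44 -0.27 -0.97 0 0.16" --pt "0.44 -0.27 -0.97 0 0.16" --pt "0.44 -0.27 -0.97 0 0.16" --pt "0.44 -0.27 -0.97 0 0.16" --pt "0.44 -0.27 -0.97 0 0.16" --pt "0.44 -0.27 -0.97 0 0.16" --pt "0.44 0 0 0 0" --pt "0.44 0 0 0 0"

```text
time: 15.8
tool_pos: [0.438, -0.1874, 0.2979]
tool_rot: [-3.141, -0.001, 1.691]
contact_force: [0.7, 0.1, -0.1]
opening: 0.0403
```

Run:
```python
from cell import sensors, vision
import cv2,numpy as np
o=sensors.observe();print(o["time"],o["opening"],o["tool_pos"],o["tool_rot"],o["contact_force"])
for n in ["side","wrist"]:
    d=vision.read_camera(n); np.savez(f"/tmp/{n}6.npz",**d); cv2.imwrite(f"pics/{n}6.png",d["pixels"])
```

```text
15.8 0.04029079748718231 [ 0.43798194 -0.18741048  0.29787291] [-3.14124851e+00 -8.77424292e-04  1.69065979e+00] [ 0.70236105  0.0544209  -0.14930292]
```

View pics/wrist6.png

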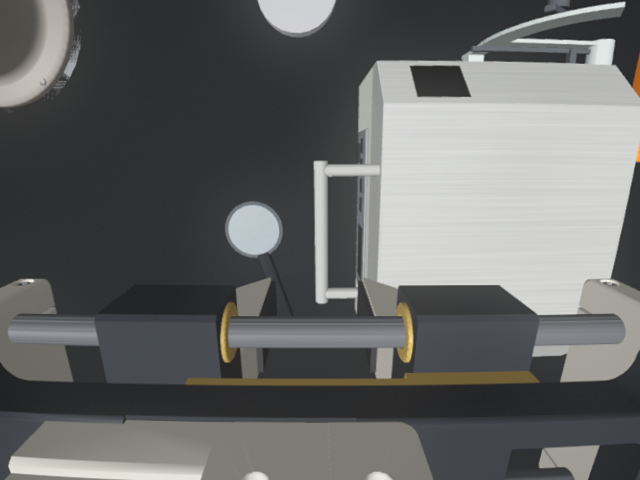

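View pics/side6.png

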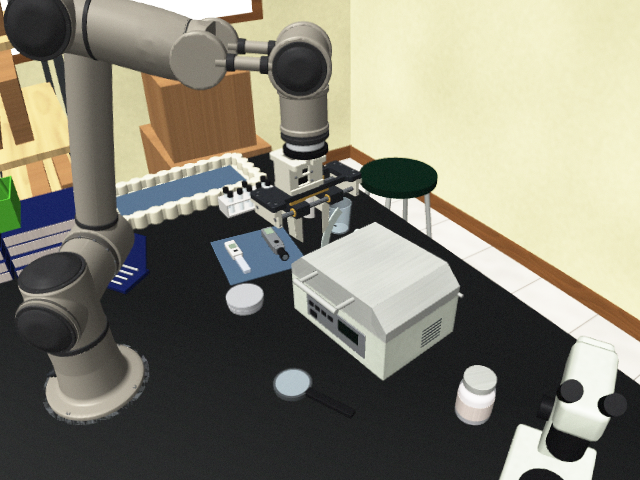

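The wrist view shows the bar from (321,163) to (321,300), just about midway between the finger tips at (272,282) and (362,282). I measure the bar with this view.

Run:
```python
from h import *
w=load("wrist6"); 
print(depth(w,[[321,180],[321,230],[321,280]]).round(4)); p=plane(w,[[321,162],[321,302]],.176); print(p.round(4),p.mean(0)); d=p[1]-p[0]; print(np.linalg.norm(d),np.arctan2(d[0],-d[1]))
from scipy.spatial.transform import Rotation as Ro
R=Ro.from_euler('xyz',[np.pi,0,1.691]).as_matrix(); print("bar in tool",(p-[.438,-.1874,.2979])@R)
print("finger tips in tool",((depth(w,[[270,281],[364,281],[266,290],[370,290]])-[.438,-.1874,.2979])@R).round(4))
print("lidtop",depth(w,[[450,200]]))
```

```text
[[ 0.437  -0.1402  0.1743]
 [ 0.4424 -0.1836  0.1746]
 [ 0.4482 -0.2304  0.1751]]
[[ 0.4352 -0.1252  0.176 ]
 [ 0.4509 -0.2519  0.176 ]] [ 0.44303586 -0.18857851  0.176     ]
0.12764090566386285 0.12380043414843864
bar in tool [[ 0.06204616  0.00462866  0.1219    ]
 [-0.06559392  0.00508775  0.1219    ]]
finger tips in tool [[ 0.0107 -0.0219 -0.0174]
 [ 0.0116  0.0234 -0.0195]
 [ 0.0119 -0.0219 -0.0312]
 [ 0.0113  0.0248 -0.0299]]
lidtop [[ 0.54747002 -0.14265514  0.18272318]]
```

Request:
step_arm --pt "0.44 0.14 0 -0.9 0" --pt "0.44 0 0 -0.9 0" --pt "0.44 0 0 -0.9 0" --pt "0.44 0 0 -0.9 0" --pt "0.44 0 0 -0.9 0" --pt "0.44 0 0 -0.8 0" --pt "0.44 0 0 -0.6 0" --pt "0.44 0 0 -0.5 0" --pt "0.44 0 0 0 0" --pt "0.44 0 0 0 0"

```text
time: 16.9
tool_pos: [0.4421, -0.1868, 0.1385]
tool_rot: [3.141, -0.0, 1.693]
contact_force: [-0.9, 1.2, -0.2]
opening: 0.0401
```

Run:
```python
from cell import sensors, vision
import cv2,numpy as np
o=sensors.observe();print(o["time"],o["opening"],o["tool_pos"],o["contact_force"])
d=vision.read_camera("side"); np.savez("/tmp/side7.npz",**d)
cv2.imwrite("pics/side7.png",cv2.resize(d["pixels"][190:340,260:420],None,fx=5,fy=5,interpolation=cv2.INTER_CUBIC)[:600*5])
```

```text
16.9 0.04014010613317388 [ 0.44209537 -0.18684629  0.13852435] [-0.87928382  1.21780357 -0.20078713]
```

View pics/side7.png

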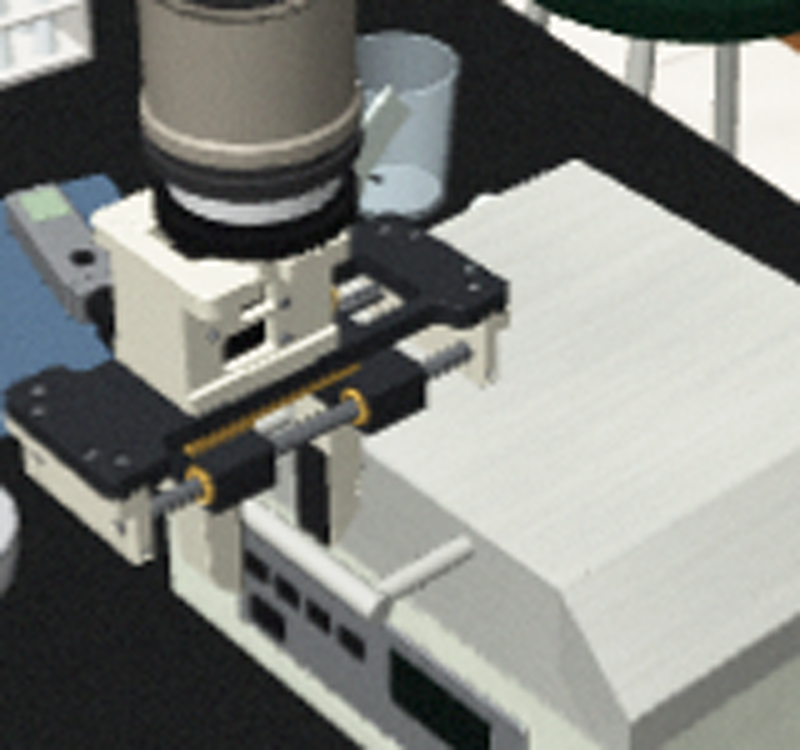

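The fingers straddle the bar, with the rear finger in the gap and the body clear of the lid. I close on it.

Request:
step_arm --pt "0 0 0 0 0" --pt "0 0 0 0 0" --pt "0 0 0 0 0" --pt "0 0 0 0 0" --pt "0 0 0 0 0" --pt "0 0 0 0 0" --pt "0 0 0 0 0" --squeeze 40

```text
time: 17.65
tool_pos: [0.4424, -0.1875, 0.1384]
tool_rot: [3.14, 0.0, 1.692]
contact_force: [4.6, 2.4, 0.3]
opening: 0.0107
```

Run:
```python
import numpy as np
from cell import sensors
o=sensors.observe();print(o["tool_pos"],o["opening"])
a=.122;ex=np.array([np.cos(a),np.sin(a)])
f=lambda t:(.27*np.cos(t)-.05*np.sin(t),.27*np.sin(t)+.05*np.cos(t))
T=np.arange(0,.66,.05)
p=None
for t in T:
    F,U=f(t); d=(.27-F)*ex; c=np.r_[d,U-.05]
    if p is not None: print(round(t,2),"cum",c.round(4),"step units",((c-p)/.025).round(2))
    p=c
```

```text
[ 0.44244455 -0.1874851   0.13844425] 0.010686395968696267
0.05 cum [0.0028 0.0003 0.0134] step units [0.11 0.01 0.54]
0.1 cum [0.0063 0.0008 0.0267] step units [0.14 0.02 0.53]
0.15 cum [0.0104 0.0013 0.0398] step units [0.17 0.02 0.52]
0.2 cum [0.0152 0.0019 0.0526] step units [0.19 0.02 0.51]
0.25 cum [0.0206 0.0025 0.0652] step units [0.22 0.03 0.5 ]
0.3 cum [0.0266 0.0033 0.0776] step units [0.24 0.03 0.49]
0.35 cum [0.0333 0.0041 0.0896] step units [0.27 0.03 0.48]
0.4 cum [0.0405 0.005  0.1012] step units [0.29 0.04 0.47]
0.45 cum [0.0483 0.0059 0.1125] step units [0.31 0.04 0.45]
0.5 cum [0.0566 0.0069 0.1233] step units [0.33 0.04 0.43]
0.55 cum [0.0655 0.008  0.1338] step units [0.35 0.04 0.42]
0.6 cum [0.0748 0.0092 0.1437] step units [0.37 0.05 0.4 ]
0.65 cum [0.0847 0.0104 0.1532] step units [0.39 0.05 0.38]
```

Request:
step_arm --pt "0 0.06 0 0.27 0" --pt "0 0.06 0.01 0.27 0" --pt "0 0.07 0.01 0.27 0" --pt "0 0.07 0.01 0.27 0" --pt "0 0.08 0.01 0.26 0" --pt "0 0.09 0.01 0.26 0" --pt "0 0.09 0.01 0.26 0" --pt "0 0.1 0.01 0.26 0" --pt "0 0 0 0 0" --pt "0 0 0 0 0"

```text
time: 18.65
tool_pos: [0.4568, -0.1855, 0.1904]
tool_rot: [-3.14, -0.001, 1.692]
contact_force: [4.3, -0.3, -11.1]
opening: 0.0104
```

Run:
```python
from cell import sensors, vision
import cv2,numpy as np
o=sensors.observe();print(o["time"],o["opening"],o["tool_pos"],o["contact_force"])
d=vision.read_camera("side"); np.savez("/tmp/side8.npz",**d)
cv2.imwrite("pics/side8.png",cv2.resize(d["pixels"][180:330,260:420],None,fx=5,fy=4,interpolation=cv2.INTER_CUBIC))
```

```text
18.65 0.010375437528917966 [ 0.45681363 -0.18552542  0.19035908] [  4.31128399  -0.30400378 -11.10442569]
```

View pics/side8.png

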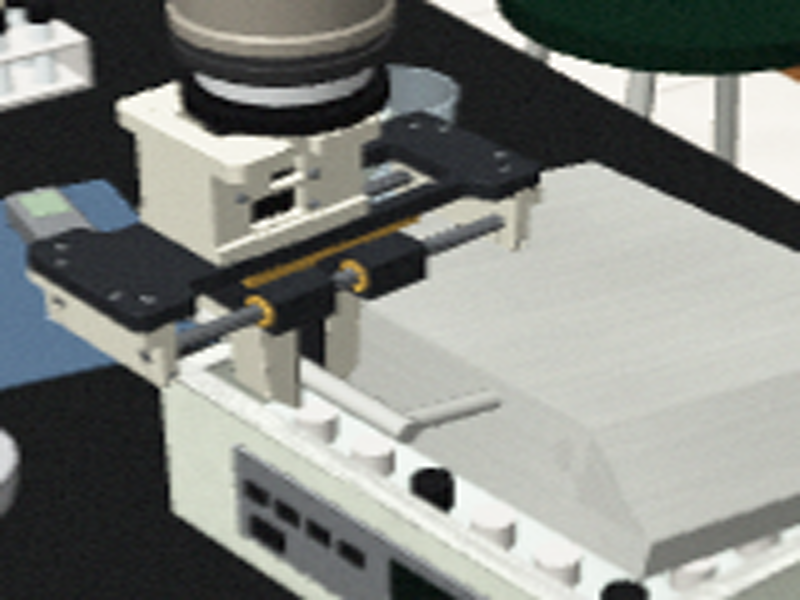

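The lid rises with the fingers, carrying 11 N. I continue to about 0.5 rad.

Request:
step_arm --pt "0 0.11 0.01 0.25 0" --pt "0 0.11 0.01 0.25 0" --pt "0 0.12 0.02 0.25 0" --pt "0 0.12 0.02 0.24 0" --pt "0 0.13 0.02 0.24 0" --pt "0 0.14 0.02 0.24 0" --pt "0 0.14 0.02 0.24 0" --pt "0 0.15 0.02 0.23 0" --pt "0 0.15 0.02 0.23 0" --pt "0 0.16 0.02 0.22 0" --pt "0 0.16 0.02 0.22 0" --pt "0 0.17 0.02 0.22 0"

```text
time: 19.9
tool_pos: [0.4973, -0.1802, 0.2626]
tool_rot: [-3.138, -0.0, 1.692]
contact_force: [-8.5, -1.6, -5.4]
opening: 0.0106
```

Request:
step_arm --pt "0 0 0 0 0" --pt "0 0 0 0 0"

```text
time: 20.1
tool_pos: [0.4973, -0.1802, 0.2626]
tool_rot: [-3.138, -0.0, 1.692]
contact_force: [-8.7, -1.2, -4.3]
opening: 0.0108
```

Run:
```python
from cell import sensors, vision
import cv2,numpy as np
o=sensors.observe();print(o["time"],o["opening"],o["tool_pos"],o["contact_force"])
for n in ["side","top","wrist"]:
    d=vision.read_camera(n); np.savez(f"/tmp/{n}9.npz",**d); im=d["pixels"]
    if n=="side": im=cv2.resize(im[140:290,260:420],None,fx=5,fy=4,interpolation=cv2.INTER_CUBIC)
    if n=="top": im=cv2.resize(im[155:310,295:475],None,fx=4,fy=3.8,interpolation=cv2.INTER_CUBIC)
    cv2.imwrite(f"pics/{n}9.png",im)
```

```text
20.1 0.010803794128055851 [ 0.49731936 -0.18020445  0.26260891] [-8.70057606 -1.22537484 -4.26739875]
```

View pics/side9.png

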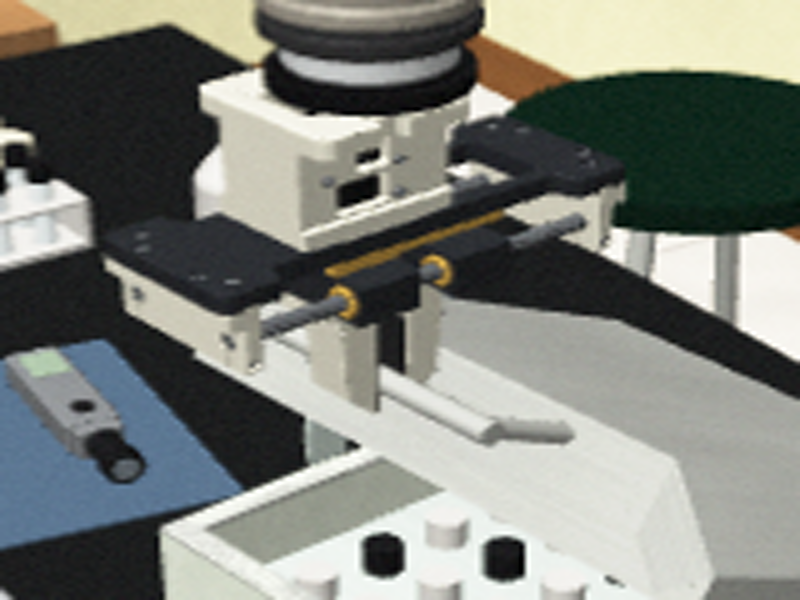

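View pics/top9.png

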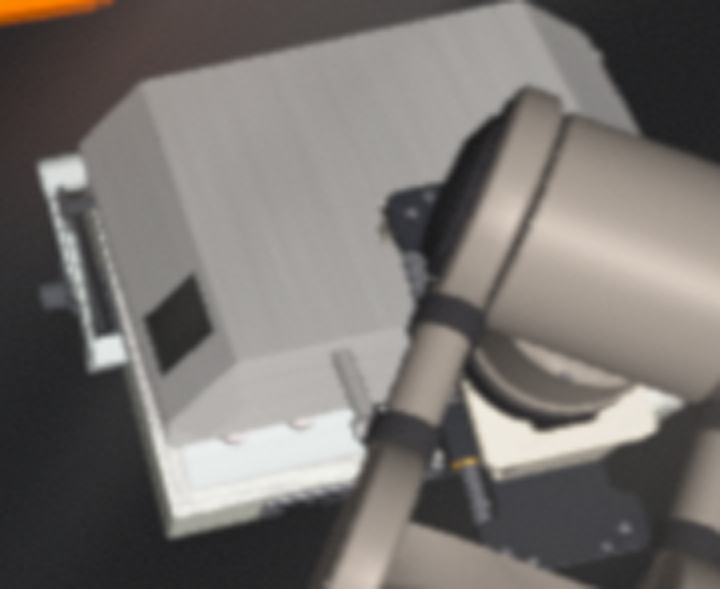

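View pics/wrist9.png

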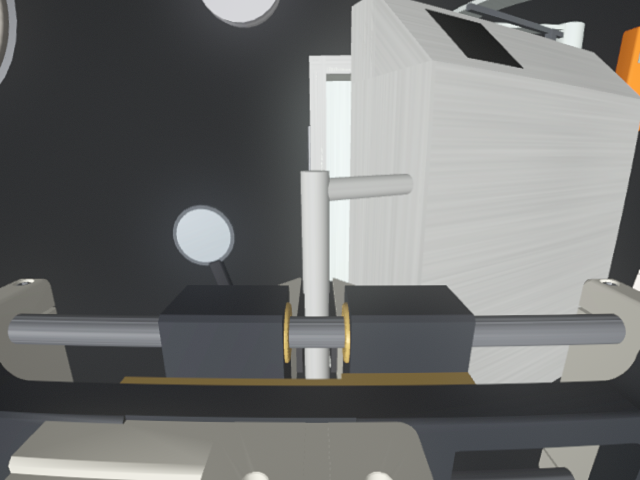

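The lid is open by about half a radian, the bar still between the fingers. I measure the lid's angle by fitting a plane to its flat top and edges.

```bash
cat > ang.py <<'E'
from h import *
a=.122; ex=np.array([np.cos(a),np.sin(a),0]); ey=np.array([-np.sin(a),np.cos(a),0]); ez=np.array([0,0,1.])
def fit(n,box):
    d=load(n); uv,p=cloud(d,*box); p=p[d["range_z"][uv[:,1],uv[:,0]]>0]
    for _ in range(3):
        c=p.mean(0); u,s,v=np.linalg.svd(p-c,full_matrices=False); r=(p-c)@v[2]; p=p[np.abs(r)<max(3*np.std(r),.002)]
    nn=v[2]*np.sign(v[2][2]); print(n,box,"normal inc",[round(float(nn@e),3) for e in (ex,ey,ez)],"tilt",np.arctan2(nn@ex,nn@ez).round(4),"rms",r.std().round(4),"perp dist hinge",round(float((c-np.r_[0,0,0]-(.684*ex+.12*ez))@nn),4))
E
python3 - <<'E'
from ang import *
fit("wrist6",(400,580,120,270)); fit("top0",(340,430,200,265))
fit("wrist9",(450,620,100,270)); fit("top9",(340,392,190,240))
c=cv2.resize(load("top9")["pixels"][185:260,295:345],None,fx=12,fy=8,interpolation=cv2.INTER_CUBIC); cv2.imwrite("pics/t9c.png",c)
c=cv2.resize(load("wrist9")["pixels"][0:60,430:640],None,fx=3.8,fy=3.8,interpolation=cv2.INTER_CUBIC); cv2.imwrite("pics/w9c.png",c)
E
```

```text
wrist6 (400, 580, 120, 270) normal inc [-0.002, -0.001, 1.0] tilt -0.0024 rms 0.0007 perp dist hinge 0.0621
top0 (340, 430, 200, 265) normal inc [0.0, 0.003, 1.0] tilt 0.0003 rms 0.0023 perp dist hinge 0.06
wrist9 (450, 620, 100, 270) normal inc [0.469, 0.004, 0.883] tilt 0.4886 rms 0.0004 perp dist hinge 0.0624
top9 (340, 392, 190, 240) normal inc [0.471, 0.018, 0.882] tilt 0.4901 rms 0.0019 perp dist hinge 0.0581
```

View pics/t9c.png

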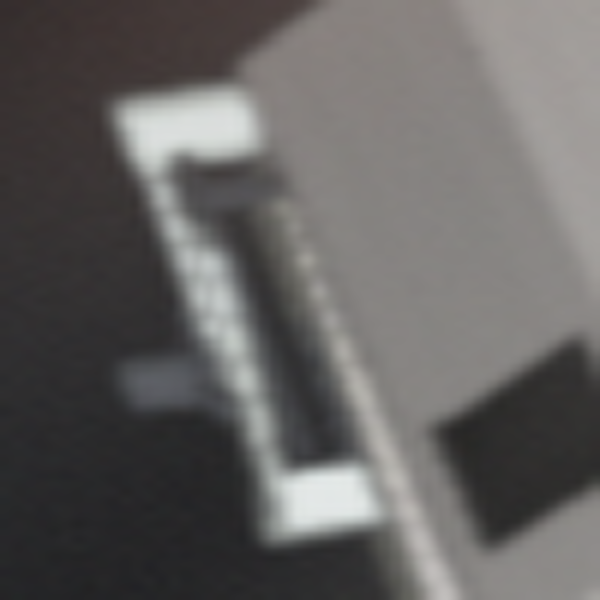

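View pics/w9c.png

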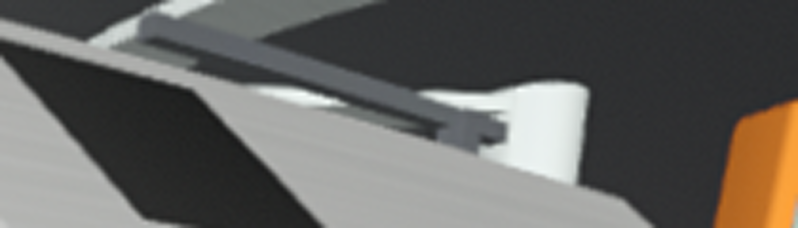

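Run:
```python
from ang import *
w=load("wrist6"); H=.684
cv2.imwrite("pics/w6c.png",cv2.resize(w["pixels"][0:70,450:640],None,fx=4.2,fy=4.2*1.5,interpolation=cv2.INTER_CUBIC))
m=[(u,v) for u in range(545,572,3) for v in range(0,22,2)]
p=depth(w,m)
for (u,v),q in zip(m,p):
    f,z,y=H-q@ex,q[2]-.12,q@ey
    if q[2]>.12: print(u,v,q.round(3),"fwd %.3f up %.3f y %.3f r %.3f ang %.3f"%(f,z,y,np.hypot(f,z),np.arctan2(z,f)),w["pixels"][v,u])
```

```text
545 6 [0.588 0.011 0.187] fwd 0.099 up 0.067 y -0.060 r 0.120 ang 0.593 [89 85 81]
545 8 [0.589 0.01  0.186] fwd 0.098 up 0.066 y -0.061 r 0.118 ang 0.589 [100  96  92]
545 10 [0.589 0.009 0.186] fwd 0.099 up 0.066 y -0.063 r 0.119 ang 0.592 [105 101  96]
545 12 [0.589 0.008 0.186] fwd 0.098 up 0.066 y -0.064 r 0.118 ang 0.590 [64 60 58]
545 18 [0.592 0.005 0.184] fwd 0.096 up 0.064 y -0.068 r 0.115 ang 0.584 [214 218 210]
545 20 [0.592 0.003 0.184] fwd 0.096 up 0.064 y -0.069 r 0.115 ang 0.585 [211 215 207]
548 0 [0.593 0.019 0.18 ] fwd 0.093 up 0.060 y -0.053 r 0.111 ang 0.571 [69 66 63]
548 2 [0.594 0.018 0.179] fwd 0.092 up 0.059 y -0.054 r 0.109 ang 0.567 [73 70 67]
548 4 [0.594 0.016 0.179] fwd 0.092 up 0.059 y -0.056 r 0.110 ang 0.570 [76 73 69]
548 6 [0.59  0.011 0.188] fwd 0.097 up 0.068 y -0.061 r 0.118 ang 0.607 [109 104 100]
548 8 [0.591 0.011 0.186] fwd 0.096 up 0.066 y -0.061 r 0.117 ang 0.603 [106 103  98]
548 10 [0.589 0.008 0.189] fwd 0.098 up 0.069 y -0.064 r 0.120 ang 0.616 [99 94 91]
548 12 [0.592 0.008 0.185] fwd 0.095 up 0.065 y -0.064 r 0.115 ang 0.599 [51 49 4
[... 6066 characters left out ...]
0.697 [89 85 82]
569 2 [0.605 0.017 0.188] fwd 0.081 up 0.068 y -0.057 r 0.106 ang 0.696 [90 87 83]
569 4 [0.607 0.017 0.185] fwd 0.079 up 0.065 y -0.057 r 0.103 ang 0.689 [78 75 72]
569 6 [0.608 0.016 0.184] fwd 0.078 up 0.064 y -0.058 r 0.101 ang 0.684 [62 59 57]
569 12 [0.602 0.006 0.196] fwd 0.086 up 0.076 y -0.067 r 0.115 ang 0.725 [220 223 216]
569 14 [0.602 0.005 0.196] fwd 0.086 up 0.076 y -0.068 r 0.115 ang 0.727 [223 226 219]
569 16 [0.604 0.005 0.194] fwd 0.084 up 0.074 y -0.069 r 0.112 ang 0.721 [112 114 109]
569 18 [0.606 0.005 0.191] fwd 0.082 up 0.071 y -0.069 r 0.108 ang 0.713 [104 106 102]
569 20 [0.61  0.006 0.185] fwd 0.078 up 0.065 y -0.069 r 0.101 ang 0.698 [105 107 102]
```

View pics/w6c.png

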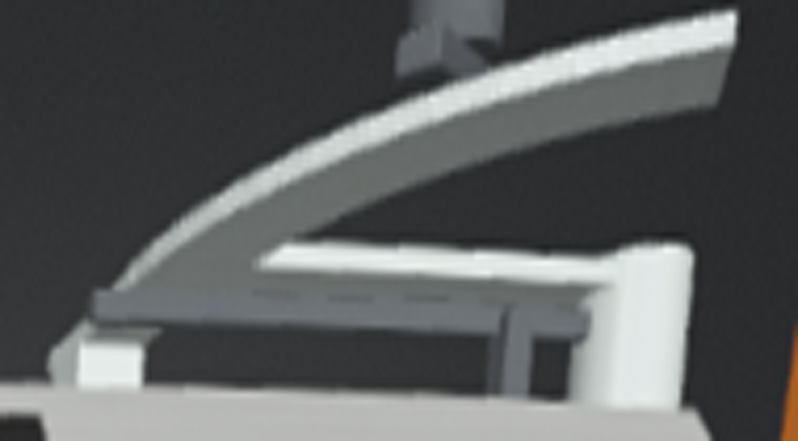

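Measured lid angle is 0.489 (wrist and top fits agree). In the wrist6 crop the index's outer end sits left of the screw, around (430,55). By depth it is at r≈0.119 and spans 0.59–0.65, so it is centred at about 0.62, in line with the screw estimates of 0.60–0.63. I aim for 0.615, which is 0.125 rad more, slowly.

Request:
step_arm --pt "0 0.11 0.01 0.13 0" --pt "0 0.11 0.01 0.13 0" --pt "0 0.11 0.01 0.13 0" --pt "0 0.11 0.02 0.13 0" --pt "0 0.12 0.02 0.13 0" --pt "0 0.12 0.01 0.13 0" --pt "0 0.12 0.01 0.12 0" --pt "0 0.12 0.02 0.12 0" --pt "0 0 0 0 0" --pt "0 0 0 0 0" --pt "0 0 0 0 0"

```text
time: 21.35
tool_pos: [0.5198, -0.1772, 0.2884]
tool_rot: [-3.138, -0.001, 1.692]
contact_force: [-10.2, 0.6, -1.4]
opening: 0.011
```

Run:
```python
from cell import sensors, vision
import cv2,numpy as np
o=sensors.observe();print(o["time"],o["opening"],o["tool_pos"],o["contact_force"])
for n in ["side","top","wrist"]:
    d=vision.read_camera(n); np.savez(f"/tmp/{n}10.npz",**d); im=d["pixels"]
    if n=="side": im=cv2.resize(im[140:290,210:370],None,fx=5,fy=4,interpolation=cv2.INTER_CUBIC)
    cv2.imwrite(f"pics/{n}10.png",im)
from ang import *
fit("wrist10",(460,620,110,270)); fit("top10",(340,385,185,230))
c=cv2.resize(load("top10")["pixels"][185:260,295:345],None,fx=12,fy=8,interpolation=cv2.INTER_CUBIC); cv2.imwrite("pics/t10c.png",c)
w=load("wrist6")
for u in [(546.5,1),(558.5,1),(571,1)]:
    o,r=ray(w,u);k=(-.053-o@ey)/(r@ey);p=o+k*r;f,z=.684-p@ex,p[2]-.12;print(u,f,z,np.hypot(f,z),np.arctan2(z,f))
```

```text
21.35 0.010951985393727466 [ 0.51978724 -0.17724662  0.28838302] [-10.17604846   0.56303232  -1.40151953]
wrist10 (460, 620, 110, 270) normal inc [0.671, 0.023, 0.741] tilt 0.7354 rms 0.0082 perp dist hinge 0.0446
top10 (340, 385, 185, 230) normal inc [0.577, 0.011, 0.817] tilt 0.6148 rms 0.0014 perp dist hinge 0.0595
(546.5, 1) 0.09239930841125366 0.05689886802901911 0.10851319448740648 0.5519513013044146
(558.5, 1) 0.08339837508062031 0.05813034653844423 0.10165837965838058 0.6087232530389163
(571, 1) 0.07407852206083776 0.0594962251507144 0.09501277933995261 0.6766592183889535
```

View pics/t10c.png

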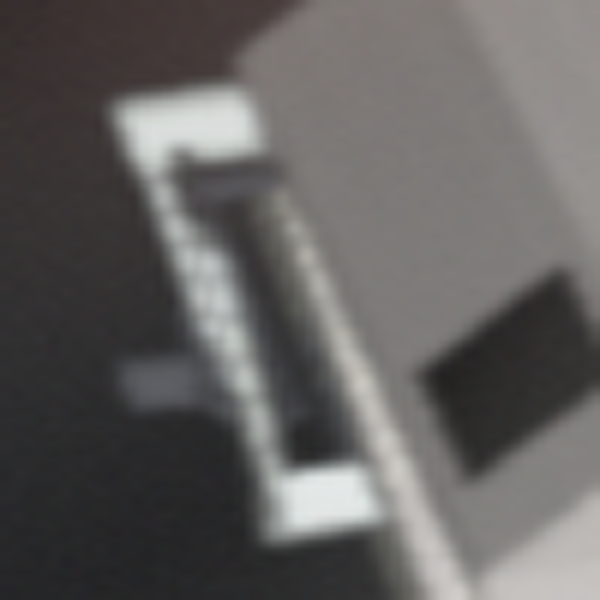

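View pics/side10.png

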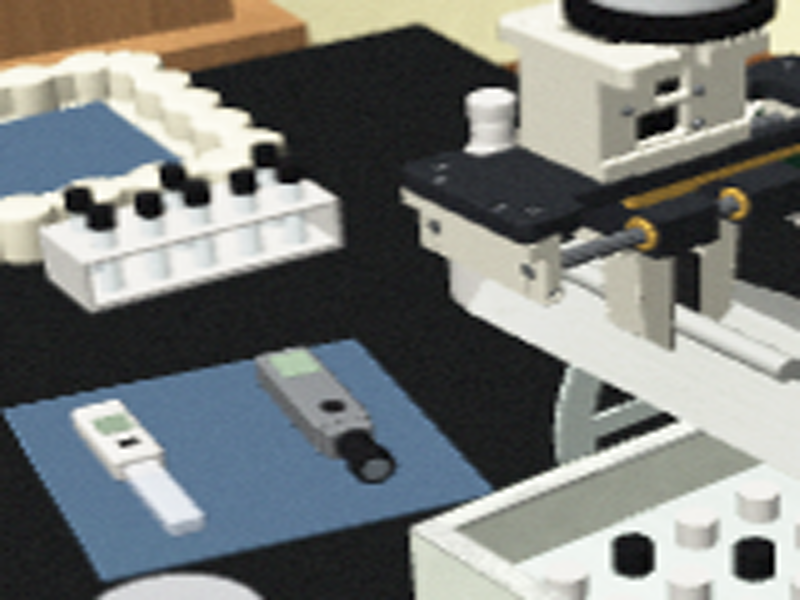

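View pics/wrist10.png

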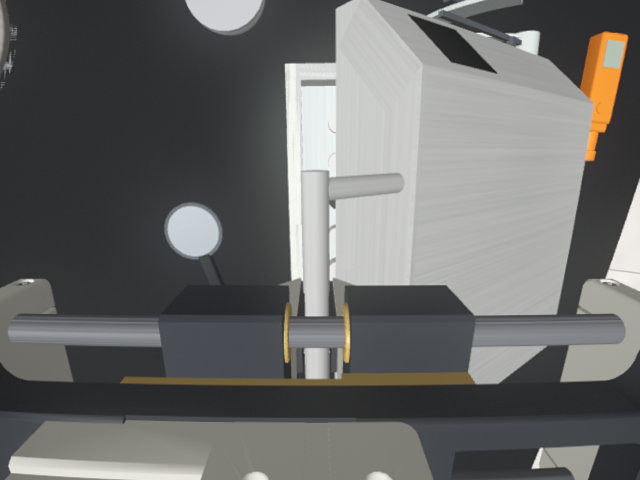

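Run:
```python
from ang import *
fit("wrist10",(440,550,120,250))
w=load("wrist10"); cv2.imwrite("pics/w10c.png",cv2.resize(w["pixels"][0:60,400:560],None,fx=5,fy=8,interpolation=cv2.INTER_CUBIC))
uv,p=cloud(w,425,540,0,45); px=w["pixels"][uv[:,1],uv[:,0]].astype(int)
f=.684-p@ex; z=p[2] if 0 else p[:,2]-.12; y=p@ey; r=np.hypot(f,z)
m=(p[:,2]>.13)&(px.max(1)<130)&(px.max(1)>50)&(y>-.10)&(y<-.04)
for y0 in np.arange(-.10,-.04,.005):
    k=m&(y>=y0)&(y<y0+.005)
    if k.sum()>5: print(round(y0,3),k.sum(),"r",r[k].min().round(3),r[k].max().round(3),"ang med",np.median(np.arctan2(z[k],f[k])).round(3))
```

```text
wrist10 (440, 550, 120, 250) normal inc [0.575, 0.005, 0.818] tilt 0.6123 rms 0.0004 perp dist hinge 0.0624
-0.1 34 r 0.151 0.18 ang med 0.793
-0.095 11 r 0.146 0.174 ang med 0.788
-0.08 235 r 0.014 0.126 ang med 0.629
-0.075 440 r 0.014 0.127 ang med 0.644
-0.07 654 r 0.092 0.115 ang med 0.778
-0.065 66 r 0.104 0.119 ang med 0.627
```

View pics/w10c.png

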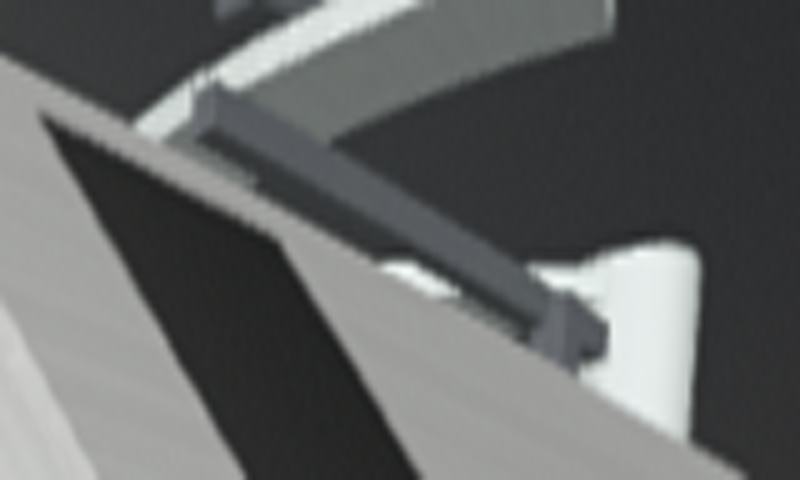

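The lid reads 0.612 (wrist fit) and 0.615 (top fit). In the same wrist view the index's end block has a median of 0.627, and the pointer's upper face reads 0.63–0.64. The two are level within about 2–3 mm, against the allowed 9 mm. I let it settle, check once more and hand in.

Request:
step_arm --pt "0 0 0 0 0" --pt "0 0 0 0 0" --pt "0 0 0 0 0" --pt "0 0 0 0 0" --pt "0 0 0 0 0"

```text
time: 22.0
tool_pos: [0.5198, -0.1772, 0.2884]
tool_rot: [-3.138, -0.001, 1.692]
contact_force: [-9.6, 0.9, -2.2]
opening: 0.0105
```

Run:
```python
from cell import sensors, vision, hand_in
import numpy as np
o=sensors.observe();print(o["time"],o["opening"],o["tool_pos"],o["contact_force"],np.abs(o["qvel"]).max())
d=vision.read_camera("wrist"); np.savez("/tmp/wrist11.npz",**d)
d=vision.read_camera("top"); np.savez("/tmp/top11.npz",**d)
from ang import *
fit("wrist11",(440,550,120,250))
t=load("top11"); print("therm",depth(t,[[205,271],[225,272],[240,273]]).round(4))
a0=load("top0")["pixels"].astype(int); D=np.abs(a0-t["pixels"]).max(2)[235:350,90:290]; print("changed px pad/rack area",(D>60).sum())
print(hand_in())
```

```text
22.0 0.010543124048894764 [ 0.51975946 -0.17724248  0.28836601] [-9.63917413  0.86412416 -2.1578082 ] 0.0011037156184802665
wrist11 (440, 550, 120, 250) normal inc [0.575, 0.005, 0.818] tilt 0.6124 rms 0.0004 perp dist hinge 0.0624
therm [[0.5626 0.2793 0.0316]
 [0.5548 0.231  0.0335]
 [0.5493 0.1956 0.0293]]
changed px pad/rack area 0
the job is handed in; nothing more can be done
None
```

The job is handed in at 22 s, with the lid still held at the index; `hand_in` gives no verdict.

- **Thermometer:** I held it with its lens 82 mm from the centre of the patch, within about 1 mm sideways and in height. It stayed there steady for about 2.5 s with the lid shut. I then laid it back flat on the pad where it had been. Its upper face reads about 32 mm above the bench, and the top view shows no change around the pad and vial rack.
- **Lid:** I pinched the bar and raised the lid in steps to 0.612 rad, where it is now held still. The index measures 0.60–0.63 rad, so the pointer should be within about 2–3 mm of it.

**Checks that disagreed:**
- **Fingertips:** they sit about 14.5 mm behind the reported TCP, not 17 mm ahead as stated. My first grasp closed in the air above the thermometer without touching it. I corrected the height from the wrist depth and used that offset from then on.
- **Grip on the bar:** the opening read 10.5–11 mm on a 12 mm bar.
- **Force on the tool:** at the end about 10 N was pulling towards the robot, with only 1–2 N downward.
- **Index thumbscrew:** it measured 108 mm from the hinge in one view pair and 102 mm in another, against the stated 105 mm.

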